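# Set out the propagator and close its cover

### The arm

A 7-joint arm with a two-finger parallel gripper is mounted at the origin on the work surface. World frame = base frame: x ahead of the robot, y to its left, z up, the work surface at z = 0. Lengths are in m, angles in degrees, forces in N, time in s.
With the tool pointing down it reaches from about 0.425 to 0.875 m from the base axis. Payload 4.7 kg.
Tool frame: the origin (TCP) lies at the very end of the fingers, on their centre line; the grasp point (between the pads) lies 19 mm behind it; z points along the fingers, y is the direction in which the jaws open and shut (so a half turn about z gives the same grasp; the last joint's range is limited). The gripper opens to 87 mm and grips with 3 to 60 N. Pads are 19 mm wide; open, the fingers measure 117 mm over their backs; the gripper's body (75 mm by 190 mm) begins 51 mm behind the grasp point.
Start: joints at [65.094, 18.392, -4.016, 83.108, 1.295, 78.541, -3.26], TCP at [0.282, -0.586, 0.223] pointing down, gripper open.
Joint ranges: [-163.93, 163.93], [-17.29, 119.83], [-79.2, 71.16], [3.27, 140.29], [-89.18, 269.18], [5.43, 117.66], [-154.24, 154.24]. Speed limits (degrees/s): [147.25, 147.25, 180, 180, 180, 180, 180].

### API

Orientations are given as [roll, pitch, yaw] about the fixed x, y, z axes, in that order (R = Rz(yaw) Ry(pitch) Rx(roll)).
In Python, from cell import monitor, read_camera, camera_info, env, look_for gives the robot as it stands.
- The arm moves only by the tool servo_tool, never from a script. Its argument "commands" is one flat list of numbers, 6 for each row, row after row: the shift along the tool's x, y, z in mm, then the turn, a rotation vector about the tool's x, y, z in degrees. A call has 1 to 10 rows; each row shifts and turns the commanded pose from where the row before left it, along the tool's axes as they then stand; what a row does not reach is not made up. A row lasts 1/10 s, in which the tool goes at most 50 mm and 8.59 degrees, less where a joint would pass 70% of its speed; a pose out of reach is approached as far as the arm can. A call is refused whole if a number of a shift passes 50 or a number of a turn 8.59, either way. A call with a gripper value outside its range is refused whole. "jaw" is the finger opening in mm, from 0 to 87, set as the call begins (left out, the last holds). The fingers move at their own pace and stop on an object; "newtons" is the grip in N (left out, the last holds). Time passes only in rows, so rows that do not move let the fingers close. It gives the time, the measured TCP pose, the force and the opening at its end, in the units of the state.
- monitor.get_obs(): the state, without advancing time (a new reading comes with each control period).
- read_camera(name): name is "scene" or "top" or "wrist"; returns (picture, depth): 420x560x3 uint8, red, green, blue; 420x560 float32, m along the optical axis (not along the pixel's ray), 0 where there is no reading.
- camera_info(name): a dict with "camera_matrix" (3x3 intrinsics, pixels), "R" (3x3) and "t" (3): a world point X has camera coordinates R X + t; the wrist camera has in their place "T_tool_cam" (4x4, takes a point from camera to tool coordinates, whose origin is the TCP and whose axes are the flange's). Camera axes: x right, y down, z forward; pixel columns grow to the right and rows downward; lengths in m; the calibration is good to about 2 mm. A picture is of the moment at which its call begins: read the wrist's pose just before it. camera_info takes no time and is no camera call.
- env.sign_off(): hands the job in, once; it reports no verdict.
Trained networks look in the newest picture that a camera, given by its name, has taken for a name from the list of things; names that differ only in an ending like _2 or _b are one class to them, and where a whole thing is asked for, a point or a joint stands for the part that bears it (a point fixed in the world has none). Each returns a list of dicts, best first, with "conf" (0 to 1); they miss things now and then, are a little off and sometimes report something else, mostly with a low value. They report only what shows in the picture. A call takes as long as a camera call. They do not tell look-alikes from the thing itself.
- look_for(camera, label): "box" ([left, top, width, height] in pixels, round what is visible of it).
The state is a dict: "time_s": time; "qpos": joint angles; "joint_velocities": joint speeds; "effort": joint torques, N m; "tool_pos": TCP position; "tool_rot": TCP orientation; "force": force on the tool from outside, world axes, zero at the start; "wrist_torque": the same for the moment, N m; "grip_width": finger opening in m.
Only numpy, scipy, OpenCV 4.12 (cv2) and the standard library are available. Lean on these libraries where they do the work, as an engineer would, in place of code of your own. Each camera call takes 0.05 s, during which the arm holds its last target.

### The job

Lift the propagator's clear hinged cover right up and lay out the sown pots in two neat rows, a finger's width or a little more between neighbours: the terracotta pot in the middle between the green and the blue pot that already stand inside, the square black pot directly in front of the green one, the white pot directly in front of the blue one, and the dial thermometer, face up, midway between the black and the white pot (front is the cover's handle side). Then lower the cover gently until it is fully shut. Set things down upright rather than dropping them, and leave the green and blue pots and the amber bottle where they stand.

Things in the scene. Friction and masses are not known exactly. Their poses are not given: they have to be found in the camera images.
- propagator: Black heated tray, grey floor, fixed, 260 mm deep (x) by 380 long (y). Origin: centre of underside; -x is the front (handle side, roughly world -y), z up. Floor 10 mm up; walls 6 mm thick, 35 mm high. Cover hinge axis parallel to y at x=+130 mm, 35 mm up. Green and blue pots: rear row, x about +35 mm, 150-170 mm apart, ends vary. A front row at x about -55 mm leaves finger room all round.
- cover (a joint): Hinge angle of the clear box-shaped cover (260 x 380 mm, 80 mm high, on the tray rim, top 115 mm above the table when shut, 0.35 kg). 0 = fully shut, grows as it opens, stop at 1.85 rad, past upright, leaning to the rear. Stiff hinge: stays where it is left; about 4 N at the handle moves it. May start slightly ajar.
- cover_handle (a point): Centre of the cover's green bar handle: round, 11 mm thick, 110 mm long, parallel to the hinge, 35 mm off the cover's front wall, a thin post near each end. Shut, it is 103 mm above the table and 295 mm in front of the hinge axis. Pinched from above, fingers before and behind it, it can turn between them as it swings about the hinge.
- pot_green_mid (a point): Round green plastic plant pot, 60 mm across its straight rim (top 14 mm), about 50 mm at the foot, 60 mm tall, 0.13 kg, with a firm brown coir plug; best held by the rim. Stands in the propagator from the start and stays there; x axis to the rear, like the propagator's. The point is its centre, 30 mm above its foot; z up.
- pot_blue_mid (a point): Round blue plastic plant pot, 60 mm across its straight rim (top 14 mm), about 50 mm at the foot, 60 mm tall, 0.13 kg, with a firm brown coir plug; best held by the rim. Stands in the propagator from the start and stays there; x axis to the rear, like the propagator's. The point is its centre, 30 mm above its foot; z up.
- pot_terracotta_mid (a point): Round terracotta plant pot, 60 mm across its straight rim (top 20 mm), about 50 mm at the foot, 60 mm tall, 0.13 kg, with a firm brown coir plug; best held by the rim. Starts on the table to the robot's right. The point is its centre, 30 mm above its foot; z up.
- pot_white_mid (a point): Round white plastic plant pot, 60 mm across its straight rim (top 14 mm), about 50 mm at the foot, 60 mm tall, 0.13 kg, with a firm brown coir plug; best held by the rim. Starts on the table to the robot's right. The point is its centre, 30 mm above its foot; z up.
- pot_black_mid (a point): Square black plastic plant pot, rim 56 by 56 mm (the top 14 mm, sides along its x and y), body 48 by 48 mm, 60 mm tall, about 0.13 kg, holding a firm brown coir plug; best held by the rim. Starts on the table to the robot's right, turned at random. The point is its centre, 30 mm above its foot; z up.
- thermometer_mid (a point): Round steel dial thermometer lying face up (white dial, red pointer), 46 mm across, 26 mm tall, about 0.09 kg. Starts on the table to the robot's right. The point is its centre, 13 mm above its underside; z up.
- bottle: Small amber glass bottle with a black cap, 44 mm across, 105 mm tall, standing among the loose things on the robot's right; a bystander to be left alone. Origin: centre of its underside. (A yellow seed cup, 56 mm across and 60 mm tall, also stands among them.)
Mind the look-alikes: they are no part of the job. What is shaped like the part that bears pot_black_mid but purple is not meant.

How it is judged:
By the outcome, as a careful person would: the job done as asked, in the order asked, and still so for the second after the job is handed in, with the robot touching nothing.
It also fails if it takes over 144 s, if anything falls off the work surface, if the arm or the gripper's body presses on something with over 40 N, if the wrist force passes 120 N, or if a joint passes its speed limit or range.

## Working session

There is one attempt and no reset: what is moved stays moved. The work goes in short steps, Python scripts to look and compute and a tool call to move; the robot and the scene stay as the last step left them, time stands still between calls to the robot, and variables do not carry over. Pictures are saved under pics/ and viewed, and the job is handed in when it is done.

Besides the shell and the picture viewer there is one more tool, called after "Emit:" as name(argument=value, ...), one argument or row to a line, values as JSON. servo_tool: Moves the arm, as the interface text tells. Its arguments: {"type":"object","properties":{"commands":{"type":"array","items":{"type":"number"}},"jaw":{"type":"number"},"newtons":{"type":"number"}},"required":["commands"]}

```bash
ls; mkdir -p pics
python3 - <<'E'
from cell import monitor, read_camera, camera_info
import cv2
for n in ["scene","top","wrist"]:
    p,d=read_camera(n); cv2.imwrite(f"pics/{n}0.png",p[:,:,::-1]); print(n,camera_info(n))
print(monitor.get_obs())
E
```

```text
pics
scene {'camera_matrix': array([[518.34227145,   0.        , 281.54033792],
       [  0.        , 518.34227145, 216.19637665],
       [  0.        ,   0.        ,   1.        ]]), 'R': array([[-0.42445779,  0.90524797, -0.01901824],
       [ 0.52457236,  0.22873584, -0.82006326],
       [-0.73801045, -0.35805868, -0.57195677]]), 't': array([ 0.31242156, -0.15195324,  1.58641952])}
top {'camera_matrix': array([[502.6017184 ,   0.        , 277.76740955],
       [  0.        , 502.6017184 , 206.94913643],
       [  0.        ,   0.        ,   1.        ]]), 'R': array([[ 0.00167761, -0.99999603,  0.00226272],
       [-0.98245279, -0.00207018, -0.18649996],
       [ 0.1865039 , -0.00191014, -0.98245236]]), 't': array([-0.09162245,  0.50972723,  1.1483709 ])}
wrist {'camera_matrix': array([[328.767356  ,   0.        , 280.78201394],
       [  0.        , 328.767356  , 211.53198532],
       [  0.        ,   0.        ,   1.        ]]), 'T_tool_cam': array([[ 5.16578104e-04, -9.70530627e-01, -2.40977250e-01,
         6.43442703e-02],
       [ 9.99999211e-01,  2.25339020e-04,  1.23613028
[... 192 characters left out ...]
000e+00]])}
{'time_s': 0.15, 'qpos': array([65.09391161, 18.42587485, -4.01620088, 83.15893657,  1.29554763,
       78.54131177, -3.25899208]), 'joint_velocities': array([ 0.02800163, -0.13899294,  0.07744099, -0.08531331, -0.01579014,
        0.02977497,  0.02117803]), 'effort': array([ 3.62072024e-04, -4.91797721e+01, -4.04124577e-01, -3.12878144e+01,
       -6.37923181e-02,  4.04666970e-02,  1.07466517e-04]), 'tool_pos': array([ 0.28179931, -0.58527179,  0.22175094]), 'tool_rot': array([-1.79919128e+02,  5.46661138e-03,  2.57172398e+01]), 'force': array([ 0.44745738, -0.56149853,  0.16594062]), 'wrist_torque': array([0.01074511, 0.00389435, 0.00654671]), 'grip_width': 0.08704447810058477}
```

View pics/scene0.png

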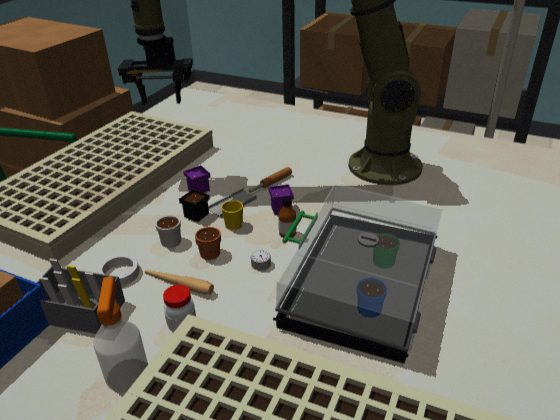

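View pics/top0.png

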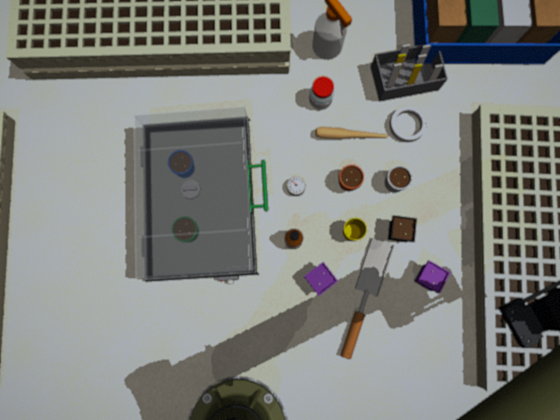

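View pics/wrist0.png

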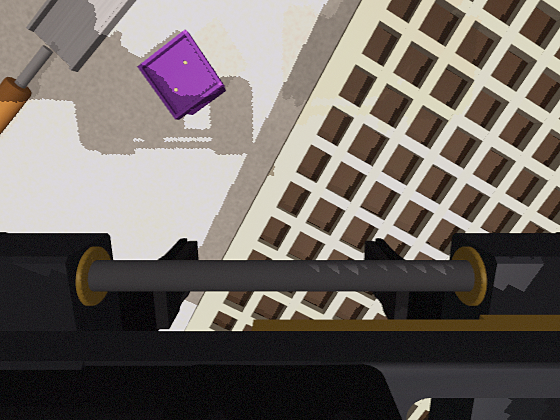

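The top view shows the loose things by pixel:
- terracotta pot (350,177)
- white pot (399,179)
- black square pot (403,229); its look-alikes are the purple pots at (320,277) and (432,276)
- yellow cup (355,229)
- thermometer (296,186); the round thing at (190,189) is a cover vent or knob
- bottle (294,238)
- handle (265,185)
- blue pot (180,163) and green pot (186,229), both inside

Next I measure them.

```bash
cat > h.py <<'E'
from cell import monitor, read_camera, camera_info, env, look_for
import numpy as np, cv2
from scipy.spatial.transform import Rotation as Ro
def cloud(n, pd=None):
    o=monitor.get_obs(); p,d=pd if pd else read_camera(n); c=camera_info(n); K=c['camera_matrix']
    v,u=np.mgrid[0:420,0:560]
    P=np.stack([(u-K[0,2])/K[0,0]*d,(v-K[1,2])/K[1,1]*d,d],-1)
    if n=='wrist':
        T=c['T_tool_cam']; P=P@T[:3,:3].T+T[:3,3]
        P=P@Ro.from_euler('xyz',o['tool_rot'],degrees=True).as_matrix().T+o['tool_pos']
    else: P=(P-c['t'])@c['R']
    P[d==0]=np.nan
    return p,P
def proj(n,X):
    c=camera_info(n); q=c['R']@np.array(X)+c['t']; q=c['camera_matrix']@q; return q[:2]/q[2]
E
python3 - <<'E'
from h import *
p,P=cloud('top'); np.savez('top0.npz',p=p,P=P)
cv2.imwrite('pics/top0c.png',cv2.resize(p[90:320,110:470,::-1],None,fx=2.2,fy=2.2,interpolation=cv2.INTER_CUBIC))
for nm,(u,v) in dict(terr=(350,177),white=(399,179),black=(403,229),cup=(355,229),th=(296,186),bot=(294,238),blue=(180,163),green=(186,229),pur=(320,277)).items():
    w=P[v-35:v+36,u-35:u+36].reshape(-1,3); c=P[v,u]
    s=w[(w[:,2]>w[:,2][0]*0+0.012)&(np.hypot(w[:,0]-c[0],w[:,1]-c[1])<0.05)]
    zt=np.nanpercentile(s[:,2],95); t=s[s[:,2]>zt-0.012]
    mn,mx=t.min(0),t.max(0)
    print(nm,c.round(3),'top',zt.round(4),'mid',((mn+mx)/2).round(4),'size',(mx-mn).round(3),cv2.minAreaRect((t[:,:2]*1000).astype(np.float32)))
for u,v in [(265,165),(265,185),(266,205),(200,200),(150,200),(240,200),(60,200)]: print(u,v,P[v,u].round(4))
for l in ['cover','cover_handle','propagator','thermometer_mid','pot_black_mid']: print(l,look_for('top',l)[:3])
E
```

```text
terr [ 0.583 -0.264  0.052] top 0.0612 mid [ 0.5837 -0.2651  0.0577] size [0.06  0.058 0.017] ((583.6262817382812, -265.3183898925781), (57.60790252685547, 60.02515411376953), 86.8296127319336)
white [ 0.578 -0.381  0.053] top 0.0609 mid [ 0.5817 -0.3799  0.0565] size [0.059 0.06  0.015] ((581.4600830078125, -379.99102783203125), (57.12546920776367, 59.18067932128906), 43.88089370727539)
black [ 0.457 -0.386  0.05 ] top 0.0607 mid [ 0.4593 -0.3846  0.0567] size [0.062 0.063 0.016] ((459.4750061035156, -384.8876647949219), (57.505435943603516, 56.80650329589844), 83.02362060546875)
cup [ 0.464 -0.28   0.005] top 0.061 mid [ 0.4582 -0.2707  0.0569] size [0.053 0.054 0.016] ((458.20977783203125, -270.67388916015625), (52.591373443603516, 53.92723846435547), 0.053901590406894684)
th [ 0.566 -0.135  0.027] top 0.0296 mid [ 0.5696 -0.1342  0.0254] size [0.044 0.042 0.012] ((569.5838012695312, -134.10284423828125), (42.01739501953125, 44.138954162597656), 88.60206604003906)
bot [ 0.428 -0.127  0.105] top 0.1065 mid [ 0.4364 -0.1271  0.103 ] size [0.021 0.018 0.016] ((436.3880920410156, -127
[... 612 characters left out ...]
, 56.12564468383789), 37.720829010009766)
265 165 [ 0.5932 -0.0614  0.1198]
265 185 [ 0.5456 -0.0618  0.124 ]
266 205 [ 0.4998 -0.0643  0.1242]
200 200 [0.5113 0.0834 0.1221]
150 200 [0.5122 0.1966 0.1162]
240 200 [ 0.5105 -0.0064  0.1268]
60 200 [ 0.5357  0.4503 -0.0012]
cover [{'box': [130.6, 102.7, 136.8, 177.3], 'conf': 0.62}]
cover_handle [{'box': [131.1, 105.2, 132.5, 177.2], 'conf': 0.82}]
propagator [{'box': [132.4, 104.6, 136.3, 177.7], 'conf': 0.78}]
thermometer_mid [{'box': [285.9, 174.3, 19.6, 25.2], 'conf': 0.72}]
pot_black_mid [{'box': [415.7, 256.2, 31.1, 38.8], 'conf': 0.95}, {'box': [308.3, 263.7, 27.1, 30.1], 'conf': 0.74}, {'box': [388.5, 212.3, 26.7, 30.5], 'conf': 0.72}]
```

```bash
python3 -c "
import cv2;p=cv2.imread('pics/scene0.png');cv2.imwrite('pics/s0c.png',cv2.resize(p[150:370,130:460],None,fx=2.4,fy=2.4,interpolation=cv2.INTER_CUBIC))"
```

```text
(no output)
```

View pics/top0c.png

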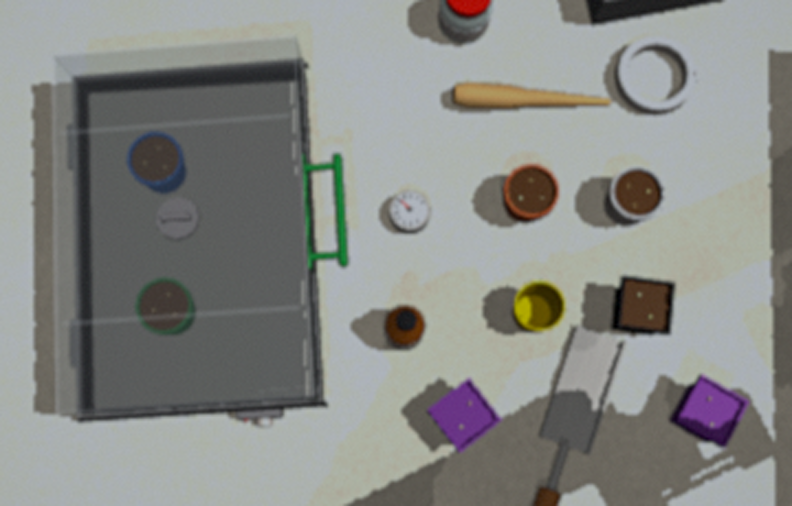

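View pics/s0c.png

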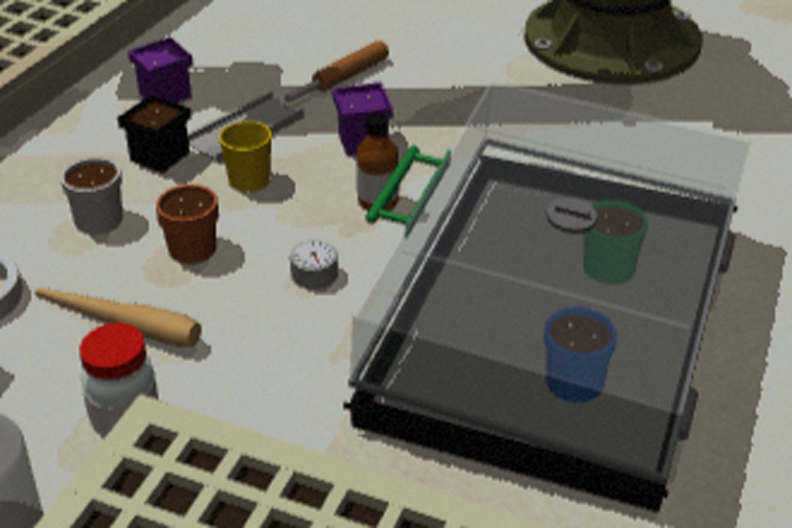

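Run:
```python
from h import *
z=np.load('top0.npz');p,P=z['p'],z['P']
hsv=cv2.cvtColor(p,cv2.COLOR_RGB2HSV)
g=(hsv[...,0]>45)&(hsv[...,0]<80)&(hsv[...,1]>120)&(P[...,2]>0.08)
u=np.arange(560)[None,:]*np.ones((420,1)); g&=(u>240)&(u<280)
q=P[g]; r=q[q[:,1]<np.percentile(q[:,1],20)+0.012]
print('handle pts',len(q),len(r),r.mean(0),r.min(0),r.max(0),np.percentile(r[:,2],[10,50,90]), np.polyfit(r[:,0],r[:,1],1))
print(cv2.minAreaRect((q[:,:2]*1000).astype(np.float32)))
m=(P[...,2]>0.105)&(P[...,2]<0.14)&(P[...,1]>-0.03)&(P[...,1]<0.3)&(P[...,0]>0.3)&(P[...,0]<0.8)
q=P[m]
A=np.c_[q[:,:2],np.ones(len(q))];c=np.linalg.lstsq(A,q[:,2],rcond=None)[0]
res=q[:,2]-A@c; k=abs(res)<0.006; c=np.linalg.lstsq(A[k],q[k,2],rcond=None)[0]; print('plane',c, np.hypot(*c[:2]))
print(cv2.minAreaRect((q[k][:,:2]*1000).astype(np.float32)))
p2,P2=cloud('scene'); np.savez('scene0.npz',p=p2,P=P2)
hsv=cv2.cvtColor(p2,cv2.COLOR_RGB2HSV)
g=(hsv[...,0]>50)&(hsv[...,0]<80)&(hsv[...,1]>130)&(P2[...,2]>0.08)&(P2[...,0]>0.45)&(P2[...,0]<0.65)&(P2[...,1]<-0.02)&(P2[...,1]>-0.12)
q=P2[g]; print('scene handle',len(q),q.mean(0),q.min(0),q.max(0),cv2.minAreaRect((q[:,:2]*1000).astype(np.float32)))
```

```text
handle pts 279 166 [ 0.54393587 -0.05951687  0.12334678] [ 0.4885085  -0.06653806  0.11704426] [ 0.60462434 -0.05021338  0.12887698] [0.12027381 0.12322841 0.12649386] [ 0.05270413 -0.08818453]
((545.4931030273438, -44.249000549316406), (116.36334991455078, 38.17338943481445), 3.764709711074829)
plane [ 0.00512807 -0.05189353  0.12440553] 0.052146286437603565
((538.169677734375, 101.88900756835938), (381.6335754394531, 269.6375427246094), 3.648578643798828)
scene handle 213 [ 0.54955764 -0.05168454  0.12264302] [ 0.48633583 -0.06678753  0.11728904] [ 0.60358457 -0.02150306  0.12760634] ((544.037109375, -43.99884033203125), (117.6007308959961, 39.046630859375), 4.382446765899658)
```

```bash
cat > plan.py <<'E'
from h import *
import json
def rows(wps, start=None):
    """wps: list of (x,y,z,yaw,n) metres/deg; tool straight down. prints rows rounded"""
    o=monitor.get_obs()
    if start is None: p=o['tool_pos'].copy(); yaw=o['tool_rot'][2]
    else: p=np.array(start[:3],float); yaw=start[3]
    out=[]
    for x,y,z,w,n in wps:
        t=np.array([x,y,z])
        for i in range(n):
            k=n-i
            c,s=np.cos(np.radians(yaw)),np.sin(np.radians(yaw))
            R=np.array([[c,s,0],[s,-c,0],[0,0,-1]])
            d=np.round(R.T@((t-p)/k)*1000); dw=np.round((w-yaw)/k,1)
            out.append([int(a) for a in d]+[0,0,float(-dw) if dw else 0])
            p=p+R@d/1000; yaw+=dw
    big=max(max(map(abs,r[:3])) for r in out)
    for i in range(0,len(out),10): print(json.dumps(sum(out[i:i+10],[])))
    print('end',p.round(4),round(yaw,2),'max',big,'t',o['time_s'])
E
python3 - <<'E'
from plan import *
rows([(0.547,-0.0615,0.190,3.5,18),(0.547,-0.0615,0.175,3.5,2)])
E
```

```text
[26, -20, 2, 0, 0, 1.2, 25, -20, 2, 0, 0, 1.2, 25, -21, 2, 0, 0, 1.2, 25, -21, 2, 0, 0, 1.2, 24, -22, 2, 0, 0, 1.2, 24, -22, 2, 0, 0, 1.2, 23, -23, 2, 0, 0, 1.3, 23, -24, 2, 0, 0, 1.2, 22, -24, 2, 0, 0, 1.3, 22, -24, 2, 0, 0, 1.2]
[21, -25, 2, 0, 0, 1.3, 20, -25, 2, 0, 0, 1.2, 20, -26, 1, 0, 0, 1.3, 19, -26, 2, 0, 0, 1.2, 19, -27, 1, 0, 0, 1.3, 18, -27, 2, 0, 0, 1.2, 18, -28, 1, 0, 0, 1.3, 17, -28, 2, 0, 0, 1.2, 0, 0, 7, 0, 0, 0, 0, 0, 8, 0, 0, 0]
end [ 0.5466 -0.0614  0.1746] 3.52 max 28 t 0.5
```

Emit:
servo_tool(
  commands=[26,-20,2,0,0,1.2,25,-20,2,0,0,1.2,25,-21,2,0,0,1.2,25,-21,2,0,0,1.2,24,-22,2,0,0,1.2,24,-22,2,0,0,1.2,23,-23,2,0,0,1.3,23,-24,2,0,0,1.2,22,-24,2,0,0,1.3,22,-24,2,0,0,1.2],
  jaw=24,
  newtons=12,
)

```text
time_s: 1.5
tool_pos: [0.4304, -0.2938, 0.2028]
tool_rot: [180.0, -0.0, 13.5]
force: [0.3, -0.4, -0.9]
grip_width: 0.0251
```

Emit:
servo_tool(
  commands=[21,-25,2,0,0,1.3,20,-25,2,0,0,1.2,20,-26,1,0,0,1.3,19,-26,2,0,0,1.2,19,-27,1,0,0,1.3,18,-27,2,0,0,1.2,18,-28,1,0,0,1.3,17,-28,2,0,0,1.2,0,0,7,0,0,0,0,0,8,0,0,0],
)

```text
time_s: 2.5
tool_pos: [0.5469, -0.0608, 0.1744]
tool_rot: [180.0, -0.0, 3.6]
force: [-0.1, -0.8, 0.0]
grip_width: 0.0244
```

Run:
```python
from h import *
o=monitor.get_obs(); print(o['time_s'],o['tool_pos'],o['tool_rot'],o['qpos'],o['force'])
pd=read_camera('wrist'); p,P=cloud('wrist',pd)
cv2.imwrite('pics/w1.png',p[:,:,::-1])
hsv=cv2.cvtColor(p,cv2.COLOR_RGB2HSV)
g=(hsv[...,0]>50)&(hsv[...,0]<80)&(hsv[...,1]>130)&(P[...,2]>0.09)&(P[...,2]<0.14)&(P[...,0]>0.45)&(P[...,0]<0.65)&(abs(P[...,1]+0.05)<0.06)
q=P[g];print(len(q),q.min(0),q.max(0),cv2.minAreaRect((q[:,:2]*1000).astype(np.float32)))
```

```text
2.5 [ 0.54691383 -0.06083311  0.17440125] [ 1.79969195e+02 -2.62792214e-02  3.63392193e+00] [ 28.93141647   9.73691828 -27.96760124 100.39483768   4.84135543
  71.02135952 -86.63486221] [-0.08098417 -0.81991635  0.03942541]
3347 [ 0.48342922 -0.07109995  0.10806077] [ 0.60245354 -0.02380155  0.12689157] ((541.9715576171875, -47.4954719543457), (119.29792022705078, 40.59380340576172), 3.43697452545166)
```

View pics/w1.png

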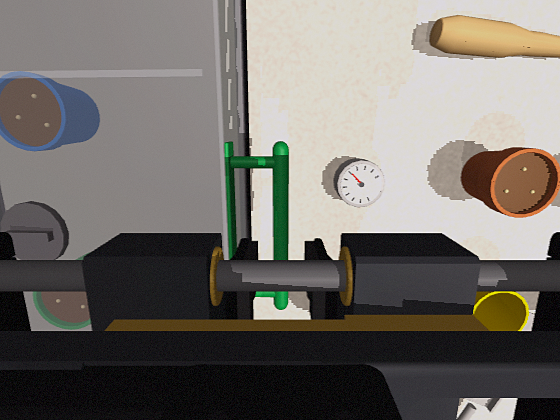

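The wrist view has the handle bar at column 280, centred between the fingers at 245 and 318. Descending now.

Emit:
servo_tool(
  commands=[0,0,13,0,0,0,0,0,13,0,0,0,0,1,13,0,0,0,0,0,12,0,0,0,0,0,12,0,0,0,0,0,12,0,0,0,0,0,0,0,0,0],
)

```text
time_s: 3.25
tool_pos: [0.5453, -0.0622, 0.0974]
tool_rot: [-179.9, 0.2, 3.5]
force: [0.4, 0.7, 0.3]
grip_width: 0.024
```

Emit:
servo_tool(
  commands=[0,0,0,0,0,0,0,0,0,0,0,0,0,0,0,0,0,0],
  jaw=0,
  newtons=15,
)

```text
time_s: 3.55
tool_pos: [0.5472, -0.0605, 0.1001]
tool_rot: [-179.9, -0.1, 3.6]
force: [-0.3, 4.7, -1.3]
grip_width: 0.0103
```

```bash
cat > arc.py <<'E'
import sys,json
from h import *
# arc in plane: shift along tool -y (rear) and -z (up)
a0,a1,n=map(float,sys.argv[1:4]); n=int(n)
f=lambda a: np.array([295*np.cos(a)-68*np.sin(a), 295*np.sin(a)+68*np.cos(a)])
e=np.zeros(2); out=[]
for i in range(n):
    b=f(a0+(a1-a0)*(i+1)/n)-f(a0); d=np.round(b-e,0); e+=d
    out+= [0,int(d[0]),-int(d[1]),0,0,0]
for i in range(0,len(out),60): print(json.dumps(out[i:i+60]))
E
python3 arc.py 0.052 1.80 40; python3 -c "
from h import *;print(monitor.get_obs())"
```

```text
[0, -4, -13, 0, 0, 0, 0, -4, -12, 0, 0, 0, 0, -5, -12, 0, 0, 0, 0, -6, -12, 0, 0, 0, 0, -6, -12, 0, 0, 0, 0, -7, -12, 0, 0, 0, 0, -7, -11, 0, 0, 0, 0, -7, -11, 0, 0, 0, 0, -8, -10, 0, 0, 0, 0, -9, -10, 0, 0, 0]
[0, -8, -10, 0, 0, 0, 0, -10, -10, 0, 0, 0, 0, -10, -9, 0, 0, 0, 0, -10, -8, 0, 0, 0, 0, -10, -8, 0, 0, 0, 0, -11, -8, 0, 0, 0, 0, -11, -7, 0, 0, 0, 0, -11, -7, 0, 0, 0, 0, -12, -6, 0, 0, 0, 0, -12, -5, 0, 0, 0]
[0, -12, -6, 0, 0, 0, 0, -13, -4, 0, 0, 0, 0, -12, -4, 0, 0, 0, 0, -13, -4, 0, 0, 0, 0, -13, -2, 0, 0, 0, 0, -13, -3, 0, 0, 0, 0, -13, -2, 0, 0, 0, 0, -13, -1, 0, 0, 0, 0, -14, 0, 0, 0, 0, 0, -13, 0, 0, 0, 0]
[0, -13, 0, 0, 0, 0, 0, -13, 1, 0, 0, 0, 0, -13, 2, 0, 0, 0, 0, -13, 2, 0, 0, 0, 0, -13, 3, 0, 0, 0, 0, -13, 3, 0, 0, 0, 0, -13, 4, 0, 0, 0, 0, -12, 5, 0, 0, 0, 0, -12, 5, 0, 0, 0, 0, -12, 5, 0, 0, 0]
{'time_s': 3.55, 'qpos': array([ 28.23474376,  13.75715534, -27.66124375, 105.07173373,
         7.00118263,  62.80911158, -88.37369124]), 'joint_velocities': array([-0.10100923, -0.04333077, -0.09295239,  0.20689623,  0.42282092,
       -0.02613068, -0.03317066]), 'effort': array([ 2.18836762e+00, -3.90679228e+01, -1.02197528e+00, -2.87918150e+01,
        1.03405673e+00,  2.60092097e-02, -1.96466659e-03]), 'tool_pos': array([ 0.54717303, -0.06051833,  0.10007363]), 'tool_rot': array([-1.79891159e+02, -6.78158298e-02,  3.57817478e+00]), 'force': array([-0.28656429,  4.72811245, -1.31248287]), 'wrist_torque': array([0.89206089, 0.04019541, 0.01555761]), 'grip_width': 0.010326547569961828}
```

Emit:
servo_tool(
  commands=[0,-4,-13,0,0,0,0,-4,-12,0,0,0,0,-5,-12,0,0,0,0,-6,-12,0,0,0,0,-6,-12,0,0,0,0,-7,-12,0,0,0,0,-7,-11,0,0,0,0,-7,-11,0,0,0,0,-8,-10,0,0,0,0,-9,-10,0,0,0],
)

```text
time_s: 4.55
tool_pos: [0.5431, 0.0002, 0.2154]
tool_rot: [179.9, -0.0, 3.5]
force: [4.8, 1.9, -6.0]
grip_width: 0.0104
```

Run:
```python
from h import *
o=monitor.get_obs(); print(o['tool_pos'],o['tool_rot'],o['force'],o['wrist_torque'],o['grip_width'])
p,_=read_camera('scene');cv2.imwrite('pics/s1.png',p[...,::-1])
```

```text
[5.43085034e-01 1.93172127e-04 2.15403310e-01] [ 1.79919128e+02 -4.73907187e-02  3.47613706e+00] [ 4.77912559  1.91805486 -6.04197463] [ 0.15634333 -0.86037293  0.01444965] 0.010351752167982191
```

View pics/s1.png

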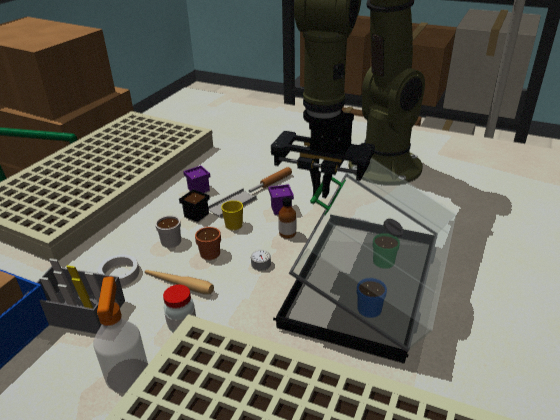

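The cover is lifting with the gripper; the handle is near (325,195). I carry on along the arc.

Emit:
servo_tool(
  commands=[0,-8,-10,0,0,0,0,-10,-10,0,0,0,0,-10,-9,0,0,0,0,-10,-8,0,0,0,0,-10,-8,0,0,0,0,-11,-8,0,0,0,0,-11,-7,0,0,0,0,-11,-7,0,0,0,0,-12,-6,0,0,0,0,-12,-5,0,0,0],
)

```text
time_s: 5.6
tool_pos: [0.5365, 0.1035, 0.295]
tool_rot: [179.8, -0.1, 3.4]
force: [-0.8, -5.3, 7.6]
grip_width: 0.0101
```

Emit:
servo_tool(
  commands=[0,-12,-6,0,0,0,0,-13,-4,0,0,0,0,-12,-4,0,0,0,0,-13,-4,0,0,0,0,-13,-2,0,0,0,0,-13,-3,0,0,0,0,-13,-2,0,0,0,0,-13,-1,0,0,0,0,-14,0,0,0,0,0,-13,0,0,0,0],
)

```text
time_s: 6.6
tool_pos: [0.528, 0.2357, 0.3206]
tool_rot: [-180.0, -0.1, 3.5]
force: [-0.2, -2.8, 5.6]
grip_width: 0.0104
```

Emit:
servo_tool(
  commands=[0,-13,0,0,0,0,0,-13,1,0,0,0,0,-13,2,0,0,0,0,-13,2,0,0,0,0,-13,3,0,0,0,0,-13,3,0,0,0,0,-13,4,0,0,0,0,-12,5,0,0,0,0,-12,5,0,0,0],
)

```text
time_s: 7.5
tool_pos: [0.5205, 0.3508, 0.2933]
tool_rot: [-179.9, 0.0, 3.6]
force: [-0.9, 0.1, 4.7]
grip_width: 0.0103
```

Run:
```python
from h import *
o=monitor.get_obs(); print(o['tool_pos'],o['tool_rot'],o['force'],o['wrist_torque'],o['grip_width'],o['qpos'])
p,_=read_camera('scene');cv2.imwrite('pics/s2.png',p[...,::-1])
p,_=read_camera('top');cv2.imwrite('pics/t2.png',p[...,::-1])
```

```text
[0.52049282 0.35084819 0.29332769] [-1.79935272e+02  4.69491379e-02  3.58442966e+00] [-0.89866467  0.13377499  4.65598605] [-0.00745505  0.30965312  0.02559708] 0.010304178310763945 [  -3.31217515   19.07329642  -42.99502779   78.92968892   12.81478946
   86.94860207 -131.80532834]
```

View pics/s2.png

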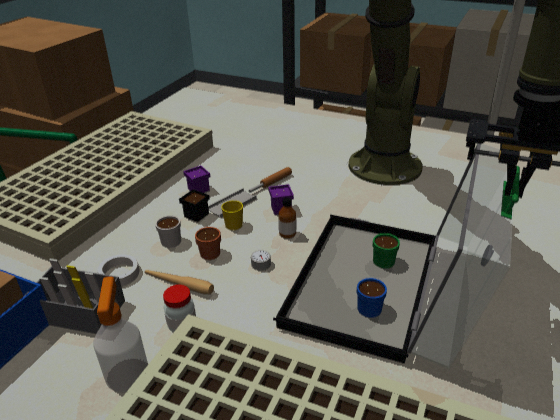

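View pics/t2.png

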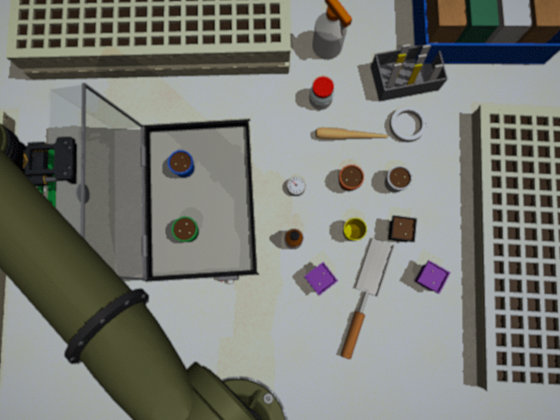

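Emit:
servo_tool(
  commands=[0,-12,5,0,0,0,0,0,0,0,0,0],
)

```text
time_s: 7.8
tool_pos: [0.5196, 0.3627, 0.2876]
tool_rot: [-179.9, 0.1, 3.6]
force: [-1.6, 3.6, 0.6]
grip_width: 0.0102
```

Emit:
servo_tool(
  commands=[0,0,0,0,0,0,0,0,0,0,0,0,0,0,-10,0,0,0,0,0,-30,0,0,0,0,0,-30,0,0,0],
  jaw=32,
)

```text
time_s: 8.3
tool_pos: [0.5212, 0.3593, 0.3595]
tool_rot: [179.9, 0.0, 3.4]
force: [0.8, 0.4, 0.6]
grip_width: 0.0314
```

Run:
```python
from h import *
p,P=cloud('top'); np.savez('top2.npz',p=p,P=P); cv2.imwrite('pics/t3.png',p[...,::-1])
p2,P2=cloud('scene'); np.savez('scene2.npz',p=p2,P=P2); cv2.imwrite('pics/s3.png',p2[...,::-1])
# rim
g=p.mean(2)
m=(P[...,2]>0.028)&(P[...,2]<0.042)&(P[...,0]>0.3)&(P[...,0]<0.8)&(P[...,1]>-0.06)&(P[...,1]<0.24)&(g<90)
v,u=np.where(m); q=P[m]; print(len(q)); print(cv2.minAreaRect((q[:,:2]*1000).astype(np.float32)))
hsv=cv2.cvtColor(p,cv2.COLOR_RGB2HSV)
def pot(P,p,c,zt,r=0.045):
    w=(np.hypot(P[...,0]-c[0],P[...,1]-c[1])<r)&(P[...,2]>zt-0.012)&(P[...,2]<zt+0.01)
    q=P[w]; (cc,rad)=cv2.minEnclosingCircle((q[:,:2]*1000).astype(np.float32)); rr=cv2.minAreaRect((q[:,:2]*1000).astype(np.float32))
    return np.round(cc,1),round(rad,1),np.round(rr[0],1),np.round(rr[1],1),round(rr[2],1),np.percentile(q[:,2],95).round(4)
for nm,c,zt in [('green',(0.45,0.10),.07),('blue',(0.605,0.105),.07),('terr',(.584,-.265),.06),('white',(.5815,-.38),.06),('black',(.4593,-.3846),.06),('th',(.5696,-.134),.026)]:
    for lab,PP in (('top',P),('scene',P2)):
        try: print(nm,lab,pot(PP,p,c,zt))
        except Exception as e: print(nm,lab,e)
for l in ['cover']: print(look_for('scene',l)[:2])
```

```text
1777
((535.9150390625, 105.5067138671875), (387.8409118652344, 272.2216491699219), 3.548412322998047)
green top (array([455.2, 126.1]), 29.6, array([455.3, 121.1]), array([58.2, 47.2]), 2.8, np.float64(0.071))
green scene (array([452.1, 123.6]), 32.2, array([451.2, 121.3]), array([44.4, 63. ]), 77.8, np.float64(0.0705))
blue top (array([613.9, 135.1]), 28.8, array([612.8, 130.5]), array([34.9, 57.5]), 76.3, np.float64(0.071))
blue scene (array([610.3, 134.9]), 30.5, array([611.4, 133. ]), array([54.3, 38.7]), 17.0, np.float64(0.0709))
terr top (array([ 584.1, -265.1]), 30.4, array([ 583.5, -265.4]), array([57.5, 59.6]), 45.0, np.float64(0.0606))
terr scene (array([ 579.7, -265.8]), 33.3, array([ 580.5, -265.9]), array([61.3, 60.7]), 71.5, np.float64(0.0609))
white top (array([ 581.5, -381. ]), 31.0, array([ 581.6, -380.2]), array([57. , 59.2]), 44.4, np.float64(0.061))
white scene (array([ 578.9, -381. ]), 34.3, array([ 577.7, -379.5]), array([61.6, 59. ]), 14.2, np.float64(0.0611))
black top (array([ 459.5, -384.4]), 38.7, array([ 459.8, -384.5]), array([57.8, 57. ]), 82.6, np.float64(0.0605))
black scene (array([ 455.6, -383.7]), 39.5, array([ 455. , -384.3]), array([62.8, 59.8]), 84.5, np.float64(0.0611))
th top (array([ 569.9, -134.2]), 23.1, array([ 569.8, -134. ]), array([46. , 41.8]), 0.0, np.float64(0.0297))
th scene (array([ 567.5, -134.7]), 24.3, array([ 567.2, -132.7]), array([44.6, 44.2]), 26.0, np.float64(0.0286))
[{'box': [406.0, 145.2, 120.4, 222.7], 'conf': 0.56}]
```

View pics/s3.png

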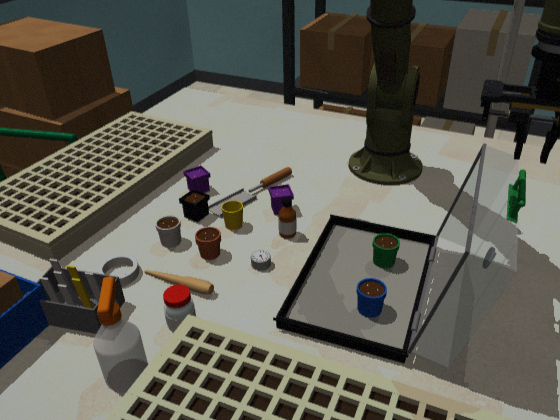

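```bash
cat > fit.py <<'E'
from h import *
from scipy.optimize import least_squares
def rimcircle(P,c,zt,r=0.030):
    """fit circle radius r to rim points near top height (known r), iterating window"""
    c=np.array(c,float)
    for _ in range(6):
        d=np.hypot(P[...,0]-c[0],P[...,1]-c[1])
        w=(d<0.038)&(P[...,2]>zt-0.005)&(P[...,2]<zt+0.006)
        q=P[w][:,:2]; dd=q-c; a=np.arctan2(dd[:,1],dd[:,0]); rr=np.hypot(*dd.T)
        o=[]
        for k in range(24):
            s=(a>=-np.pi+k*np.pi/12)&(a<-np.pi+(k+1)*np.pi/12)
            if s.sum()>3: o.append(q[s][np.argsort(rr[s])[-3:]].mean(0))
        o=np.array(o)
        f=least_squares(lambda x: np.hypot(o[:,0]-x[0],o[:,1]-x[1])-x[2],[c[0],c[1],r],loss='soft_l1',f_scale=0.001)
        c=f.x[:2]
    return (f.x*1000).round(1), len(o)
E
python3 - <<'E'
from fit import *
A=np.load('top2.npz')['P'];B=np.load('scene2.npz')['P']
for nm,c,zt in [('green',(0.453,0.126),.07),('blue',(0.611,0.137),.07),('terr',(.584,-.265),.06),('white',(.5815,-.38),.06),('th',(.5696,-.134),.026)]:
    print(nm,rimcircle(A,c,zt),rimcircle(B,c,zt))
E
```

```text
green (array([455.6, 127.1,  28.9]), 24) (array([452. , 128.1,  29.5]), 24)
blue (array([615.9, 142.2,  29. ]), 24) (array([612.7, 143.2,  29.4]), 24)
terr (array([ 583.9, -265.3,   28.8]), 24) (array([ 580. , -264.6,   29.3]), 24)
white (array([ 582. , -380.1,   28.7]), 24) (array([ 578.9, -379.4,   29.1]), 23)
th (array([ 569.2, -134.1,   21.1]), 24) (array([ 567.7, -133.2,   21.1]), 24)
```

Run:
```python
from plan import *
rows([(0.54,0.12,0.355,3.5,7),(0.582,-0.265,0.14,3.5,13)])
```

```text
[1, 35, 1, 0, 0, 0, 0, 34, 1, 0, 0, 0, 1, 35, 1, 0, 0, 0, 0, 34, 1, 0, 0, 0, 1, 35, 1, 0, 0, 0, 0, 34, 1, 0, 0, 0, 1, 35, 1, 0, 0, -0.1, 1, 30, 17, 0, 0, 0, 1, 30, 16, 0, 0, 0, 1, 30, 17, 0, 0, 0]
[1, 30, 16, 0, 0, 0, 2, 30, 17, 0, 0, 0, 1, 30, 16, 0, 0, 0, 2, 29, 17, 0, 0, 0, 1, 30, 16, 0, 0, 0, 2, 29, 17, 0, 0, 0, 1, 30, 16, 0, 0, 0, 2, 29, 17, 0, 0, 0, 1, 30, 16, 0, 0, 0, 2, 29, 17, 0, 0, 0]
end [ 0.5821 -0.2646  0.1396] 3.53 max 35 t 8.45
```

Emit:
servo_tool(
  commands=[1,35,1,0,0,0,0,34,1,0,0,0,1,35,1,0,0,0,0,34,1,0,0,0,1,35,1,0,0,0,0,34,1,0,0,0,1,35,1,0,0,0,1,30,17,0,0,0,1,30,16,0,0,0,1,30,17,0,0,0],
  jaw=80,
)

```text
time_s: 9.45
tool_pos: [0.5476, 0.0276, 0.3005]
tool_rot: [179.9, 0.0, 3.4]
force: [1.0, -0.8, -0.9]
grip_width: 0.0799
```

Emit:
servo_tool(
  commands=[1,30,16,0,0,0,2,30,17,0,0,0,1,30,16,0,0,0,2,29,17,0,0,0,1,30,16,0,0,0,2,29,17,0,0,0,1,30,16,0,0,0,2,29,17,0,0,0,1,30,16,0,0,0,2,29,17,0,0,0],
)

```text
time_s: 10.45
tool_pos: [0.5801, -0.2668, 0.1353]
tool_rot: [180.0, 0.1, 3.4]
force: [0.8, 0.2, 0.5]
grip_width: 0.08
```

Run:
```python
from fit import *
o=monitor.get_obs(); print(o['tool_pos'],o['tool_rot'],o['qpos'],o['time_s'])
p,P=cloud('wrist'); cv2.imwrite('pics/w4.png',p[...,::-1])
for nm,c,zt in [('terr',(.582,-.265),.06),('white',(.580,-.38),.06),('th',(.5696,-.134),.026)]:
    try: print(nm,rimcircle(P,c,zt))
    except Exception as e: print(nm,e)
```

```text
[ 0.58006159 -0.26675682  0.13527466] [1.79977277e+02 8.68341578e-02 3.44130605e+00] [ 39.2103614   21.50998917 -21.28981584  90.48708547   8.22324262
  69.61493695 -70.16727946] 10.45
terr (array([ 580.7, -267.8,   29.7]), 24)
white (array([ 580.4, -381.6,   28.7]), 24)
th (array([ 566.9, -137.3,   22.6]), 24)
```

View pics/w4.png

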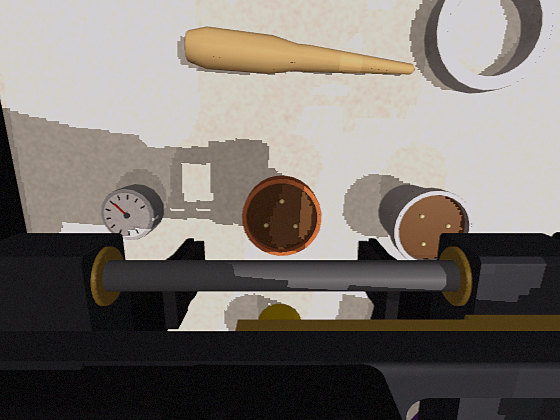

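The wrist view has the terracotta pot at (281,217), between the fingers at columns 185 and 375. The wooden tool and the white pot stay clear of the fingers. Descending to the rim.

Emit:
servo_tool(
  commands=[1,0,20,0,0,0,0,0,20,0,0,0,0,0,20,0,0,0,0,0,20,0,0,0,0,0,14,0,0,0,0,0,8,0,0,0,0,0,0,0,0,0],
)

```text
time_s: 11.2
tool_pos: [0.5811, -0.2644, 0.0333]
tool_rot: [-179.9, 0.1, 3.5]
force: [0.0, 0.4, 0.6]
grip_width: 0.0798
```

Emit:
servo_tool(
  commands=[0,0,0,0,0,0,0,0,0,0,0,0,0,0,0,0,0,0,0,0,0,0,0,0],
  jaw=40,
  newtons=20,
)

```text
time_s: 11.6
tool_pos: [0.5828, -0.2652, 0.0356]
tool_rot: [179.9, -0.1, 3.5]
force: [-0.5, -0.8, 2.2]
grip_width: 0.0586
```

Run:
```python
from plan import *
o=monitor.get_obs(); print(o['tool_pos'],o['force'],o['grip_width'])
p=o['tool_pos']
# pot centre vs tool x: unchanged; target terr
rows([(p[0],p[1],0.155,3.5,5),(0.534,0.135,0.155,3.5,14),(0.534,0.135,0.065,3.5,5)])
```

```text
[ 0.58276541 -0.26517701  0.03557167] [-0.54614319 -0.76093105  2.17501224] 0.05855330940101076
[0, 0, -24, 0, 0, 0, 0, 0, -24, 0, 0, 0, 0, 0, -24, 0, 0, 0, 0, 0, -24, 0, 0, 0, 0, 0, -23, 0, 0, 0, -2, -29, 0, 0, 0, 0, -2, -29, 0, 0, 0, 0, -2, -29, 0, 0, 0, 0, -2, -29, 0, 0, 0, 0, -2, -29, 0, 0, 0, 0]
[-2, -29, 0, 0, 0, 0, -2, -29, 0, 0, 0, 0, -1, -28, 0, 0, 0, 0, -2, -29, 0, 0, 0, 0, -1, -28, 0, 0, 0, 0, -2, -29, 0, 0, 0, 0, -1, -28, 0, 0, 0, 0, -2, -29, 0, 0, 0, 0, -1, -28, 0, 0, 0, 0, 0, 0, 18, 0, 0, 0]
[0, 0, 18, 0, 0, 0, 0, 0, 18, 0, 0, 0, 0, 0, 18, 0, 0, 0, 0, 0, 18, 0, 0, 0]
end [0.5342 0.1346 0.0646] 3.51 max 29 t 11.6
```

Emit:
servo_tool(
  commands=[0,0,-24,0,0,0,0,0,-24,0,0,0,0,0,-24,0,0,0,0,0,-24,0,0,0,0,0,-23,0,0,0,-2,-29,0,0,0,0,-2,-29,0,0,0,0,-2,-29,0,0,0,0,-2,-29,0,0,0,0,-2,-29,0,0,0,0],
)

```text
time_s: 12.6
tool_pos: [0.5628, -0.1192, 0.1535]
tool_rot: [180.0, 0.0, 3.5]
force: [0.0, 0.1, -1.6]
grip_width: 0.0588
```

Emit:
servo_tool(
  commands=[-2,-29,0,0,0,0,-2,-29,0,0,0,0,-1,-28,0,0,0,0,-2,-29,0,0,0,0,-1,-28,0,0,0,0,-2,-29,0,0,0,0,-1,-28,0,0,0,0,-2,-29,0,0,0,0,-1,-28,0,0,0,0,0,0,0,0,0,0],
)

```text
time_s: 13.6
tool_pos: [0.5321, 0.1408, 0.1539]
tool_rot: [-179.8, -0.0, 3.9]
force: [-0.5, 0.7, -2.1]
grip_width: 0.0583
```

Run:
```python
from fit import *
o=monitor.get_obs(); print(o['tool_pos'],o['tool_rot'],o['force'],o['grip_width'],o['time_s'])
p,P=cloud('wrist'); cv2.imwrite('pics/w5.png',p[...,::-1])
for nm,c,zt in [('green',(.454,.1275),.07),('blue',(.614,.1425),.07),('terr',(.534,.135),.06+.1185)]:
    try: print(nm,rimcircle(P,c,zt))
    except Exception as e: print(nm,e)
```

```text
[0.53209437 0.14084543 0.1538716 ] [-1.79839945e+02 -8.42224730e-03  3.94200197e+00] [-0.47750858  0.71768987 -2.07251244] 0.05826637694263443 13.6
green too many indices for array: array is 1-dimensional, but 2 were indexed
blue (array([612.5, 140.7,  29.7]), 24)
terr (array([531. , 140.6,  29.5]), 23)
```

View pics/w5.png

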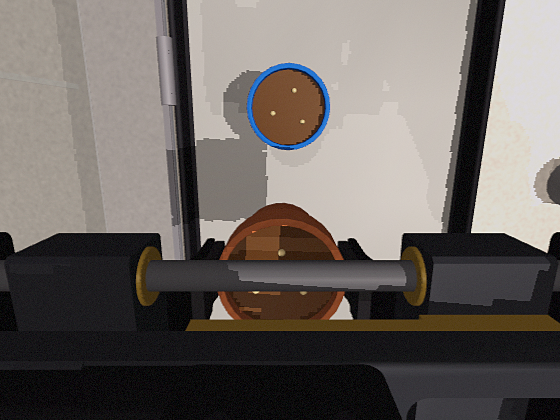

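The wrist view has the held terracotta pot at (281,270), upright, and the blue pot at (288,107). Letting the arm settle before lowering.

Emit:
servo_tool(
  commands=[0,0,0,0,0,0,0,0,0,0,0,0,0,0,0,0,0,0],
)

```text
time_s: 13.95
tool_pos: [0.5338, 0.1338, 0.1534]
tool_rot: [180.0, 0.0, 3.4]
force: [-0.3, -0.1, -1.3]
grip_width: 0.0592
```

Emit:
servo_tool(
  commands=[0,0,20,0,0,0,0,0,20,0,0,0,0,0,20,0,0,0,0,0,20,0,0,0,0,0,12,0,0,0,0,0,8,0,0,0,0,0,4,0,0,0,0,0,2,0,0,0,0,0,0,0,0,0],
)

```text
time_s: 14.85
tool_pos: [0.5339, 0.1353, 0.0479]
tool_rot: [-180.0, -0.0, 3.5]
force: [0.3, -0.8, -1.1]
grip_width: 0.0587
```

Emit:
servo_tool(
  commands=[0,0,1,0,0,0,0,0,1,0,0,0,0,0,0,0,0,0],
)

```text
time_s: 15.15
tool_pos: [0.5336, 0.1352, 0.0457]
tool_rot: [180.0, -0.0, 3.5]
force: [-0.7, 0.1, -1.5]
grip_width: 0.059
```

Emit:
servo_tool(
  commands=[0,0,1,0,0,0,0,0,0,0,0,0],
)

```text
time_s: 15.35
tool_pos: [0.5338, 0.1352, 0.0455]
tool_rot: [180.0, -0.0, 3.5]
force: [-2.0, -0.0, 4.9]
grip_width: 0.0587
```

Emit:
servo_tool(
  commands=[0,0,1,0,0,0,0,0,0,0,0,0],
)

```text
time_s: 15.55
tool_pos: [0.5339, 0.1353, 0.0455]
tool_rot: [179.9, -0.0, 3.5]
force: [-5.4, -2.0, 12.6]
grip_width: 0.0587
```

Emit:
servo_tool(
  commands=[0,0,-2,0,0,0,0,0,0,0,0,0,0,0,0,0,0,0,0,0,-15,0,0,0,0,0,-25,0,0,0,0,0,-30,0,0,0,0,0,-30,0,0,0],
  jaw=78,
)

```text
time_s: 16.25
tool_pos: [0.5334, 0.1354, 0.1473]
tool_rot: [-180.0, -0.0, 3.5]
force: [0.1, 0.5, -0.2]
grip_width: 0.0781
```

Run:
```python
from plan import *
p=monitor.get_obs()['tool_pos']; print(p)
rows([(0.5805,-0.3805,0.13,3.5,17)])
```

```text
[0.53341692 0.13536347 0.14734519]
[1, 30, 1, 0, 0, 0, 1, 30, 1, 0, 0, 0, 1, 31, 1, 0, 0, 0, 1, 30, 1, 0, 0, 0, 1, 31, 1, 0, 0, 0, 1, 30, 1, 0, 0, 0, 1, 31, 1, 0, 0, 0, 1, 30, 1, 0, 0, 0, 1, 31, 1, 0, 0, 0, 1, 30, 1, 0, 0, 0]
[1, 31, 1, 0, 0, 0, 1, 30, 1, 0, 0, 0, 1, 31, 1, 0, 0, 0, 1, 30, 1, 0, 0, 0, 0, 31, 1, 0, 0, 0, 1, 30, 1, 0, 0, 0, 0, 31, 1, 0, 0, 0]
end [ 0.5803 -0.3807  0.1303] 3.54 max 31 t 16.25
```

Emit:
servo_tool(
  commands=[1,30,1,0,0,0,1,30,1,0,0,0,1,31,1,0,0,0,1,30,1,0,0,0,1,31,1,0,0,0,1,30,1,0,0,0,1,31,1,0,0,0,1,30,1,0,0,0,1,31,1,0,0,0,1,30,1,0,0,0],
)

```text
time_s: 17.25
tool_pos: [0.5624, -0.169, 0.1366]
tool_rot: [180.0, -0.1, 3.5]
force: [-0.5, 1.0, -0.5]
grip_width: 0.078
```

Emit:
servo_tool(
  commands=[1,31,1,0,0,0,1,30,1,0,0,0,1,31,1,0,0,0,1,30,1,0,0,0,0,31,1,0,0,0,1,30,1,0,0,0,0,31,1,0,0,0,0,0,0,0,0,0,0,0,0,0,0,0,0,0,0,0,0,0],
)

```text
time_s: 18.25
tool_pos: [0.581, -0.3792, 0.1291]
tool_rot: [-179.9, -0.0, 3.6]
force: [0.5, 0.2, -0.0]
grip_width: 0.0778
```

Run:
```python
from fit import *
o=monitor.get_obs(); print(o['tool_pos'],o['tool_rot'],o['qpos'],o['time_s'])
p,P=cloud('wrist')
print(rimcircle(P,(.5805,-.3805),.06))
t,T=cloud('top'); cv2.imwrite('pics/t6.png',t[...,::-1]); np.savez('top6.npz',p=t,P=T)
s,S=cloud('scene'); cv2.imwrite('pics/s6.png',s[...,::-1])
for nm,c in [('green',(.454,.1275)),('blue',(.614,.1425)),('terr',(.534,.135))]: print(nm,rimcircle(T,c,.07),rimcircle(S,c,.07))
```

```text
[ 0.58095178 -0.37922067  0.12906086] [-1.79940879e+02 -4.56960681e-02  3.61335311e+00] [ 44.52770345  27.88155105 -18.64797211  82.19628722   8.99975727
  71.38739274 -61.36110904] 18.25
(array([ 579.2, -383. ,   29.6]), 24)
green (array([455.6, 126.9,  28.9]), 24) (array([452.6, 127.8,  29.1]), 24)
blue (array([615.9, 142.3,  28.9]), 24) (array([612.4, 143.4,  29.7]), 24)
terr (array([534.8, 136.4,  28.8]), 24) (array([531.9, 137. ,  29.3]), 24)
```

View pics/t6.png

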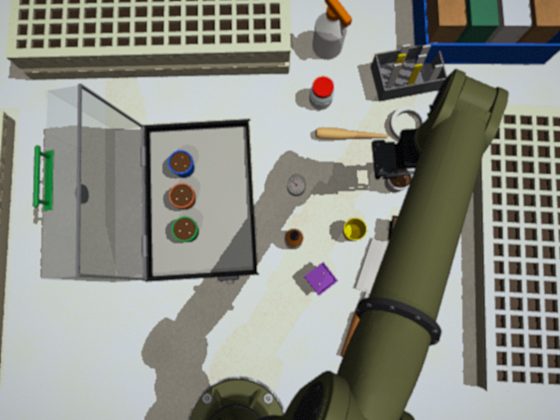

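The top view shows the terracotta pot in line between the blue pot (180,163) and the green pot (184,230). The cover stands open. The gripper is over the white pot.

Emit:
servo_tool(
  commands=[-1,2,20,0,0,0,0,0,20,0,0,0,0,0,20,0,0,0,0,0,18,0,0,0,0,0,12,0,0,0,0,0,5,0,0,0,0,0,0,0,0,0],
)

```text
time_s: 19.1
tool_pos: [0.5792, -0.3827, 0.033]
tool_rot: [-180.0, 0.0, 3.5]
force: [0.3, 0.0, 0.2]
grip_width: 0.0783
```

Emit:
servo_tool(
  commands=[0,0,0,0,0,0,0,0,0,0,0,0,0,0,0,0,0,0,0,0,0,0,0,0],
  jaw=40,
)

```text
time_s: 19.5
tool_pos: [0.5799, -0.3832, 0.0345]
tool_rot: [180.0, -0.1, 3.5]
force: [-0.3, 0.0, 2.4]
grip_width: 0.0587
```

Run:
```python
from plan import *
o=monitor.get_obs(); print(o['tool_pos'],o['force'],o['grip_width'])
p=o['tool_pos']
rows([(p[0],p[1],0.150,3.5,5),(0.6195,0.0515,0.150,3.5,15)])
```

```text
[ 0.57988874 -0.38321279  0.03446198] [-0.31468365  0.01485374  2.41116083] 0.05866955152288485
[0, 0, -23, 0, 0, 0, 0, 0, -23, 0, 0, 0, 0, 0, -23, 0, 0, 0, 0, 0, -23, 0, 0, 0, 0, 0, -24, 0, 0, 0, 4, -29, 0, 0, 0, 0, 4, -29, 0, 0, 0, 0, 4, -29, 0, 0, 0, 0, 5, -29, 0, 0, 0, 0, 4, -29, 0, 0, 0, 0]
[5, -29, 0, 0, 0, 0, 4, -29, 0, 0, 0, 0, 5, -29, 0, 0, 0, 0, 4, -28, 0, 0, 0, 0, 5, -29, 0, 0, 0, 0, 4, -28, 0, 0, 0, 0, 5, -29, 0, 0, 0, 0, 4, -28, 0, 0, 0, 0, 5, -29, 0, 0, 0, 0, 4, -28, 0, 0, 0, 0]
end [0.6193 0.051  0.1505] 3.51 max 29 t 19.5
```

Emit:
servo_tool(
  commands=[0,0,-23,0,0,0,0,0,-23,0,0,0,0,0,-23,0,0,0,0,0,-23,0,0,0,0,0,-24,0,0,0,4,-29,0,0,0,0,4,-29,0,0,0,0,4,-29,0,0,0,0,5,-29,0,0,0,0,4,-29,0,0,0,0],
)

```text
time_s: 20.5
tool_pos: [0.5914, -0.2357, 0.1496]
tool_rot: [180.0, -0.0, 3.5]
force: [-0.0, -0.5, -1.0]
grip_width: 0.0586
```

Emit:
servo_tool(
  commands=[5,-29,0,0,0,0,4,-29,0,0,0,0,5,-29,0,0,0,0,4,-28,0,0,0,0,5,-29,0,0,0,0,4,-28,0,0,0,0,5,-29,0,0,0,0,4,-28,0,0,0,0,5,-29,0,0,0,0,4,-28,0,0,0,0],
)

```text
time_s: 21.5
tool_pos: [0.6188, 0.0525, 0.1496]
tool_rot: [180.0, -0.0, 3.5]
force: [0.2, -0.1, -1.3]
grip_width: 0.0586
```

Emit:
servo_tool(
  commands=[0,0,0,0,0,0,0,0,0,0,0,0,0,0,0,0,0,0,0,0,0,0,0,0],
)

```text
time_s: 21.9
tool_pos: [0.6189, 0.0493, 0.1494]
tool_rot: [179.9, 0.0, 3.4]
force: [0.7, 0.1, -1.5]
grip_width: 0.0584
```

Run:
```python
from fit import *
o=monitor.get_obs(); print(o['tool_pos'],o['tool_rot'],o['grip_width'])
T,TP=cloud('top'); cv2.imwrite('pics/t7.png',T[100:300,100:420,::-1].repeat(2,0).repeat(2,1))
p,P=cloud('wrist'); cv2.imwrite('pics/w7.png',p[...,::-1])
```

```text
[0.61891416 0.04933528 0.14941219] [1.79944462e+02 1.34596540e-02 3.37314088e+00] 0.05837534943146386
```

View pics/w7.png

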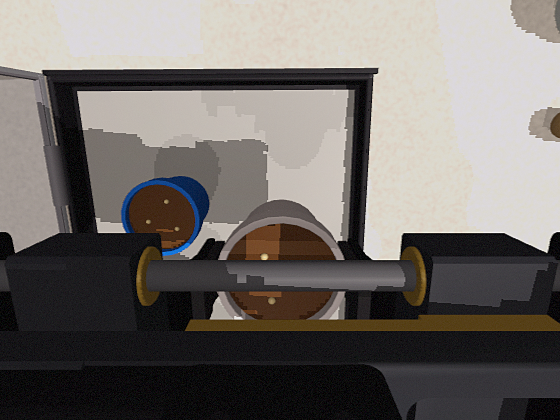

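The white pot (281,260) is held in front of the blue pot (165,215), clear of the front wall at column 365. Lowering it.

Emit:
servo_tool(
  commands=[1,-2,20,0,0,0,0,0,20,0,0,0,0,0,20,0,0,0,0,0,20,0,0,0,0,0,12,0,0,0,0,0,6,0,0,0,0,0,3,0,0,0,0,0,2,0,0,0,0,0,0,0,0,0,0,0,0,0,0,0],
)

```text
time_s: 23.0
tool_pos: [0.6202, 0.0534, 0.0473]
tool_rot: [180.0, -0.1, 3.5]
force: [-0.0, -0.7, -1.6]
grip_width: 0.0588
```

Emit:
servo_tool(
  commands=[0,0,1,0,0,0,0,0,1,0,0,0,0,0,0,0,0,0],
)

```text
time_s: 23.3
tool_pos: [0.6197, 0.0533, 0.0445]
tool_rot: [180.0, 0.0, 3.5]
force: [-0.6, 0.3, -1.1]
grip_width: 0.0582
```

Emit:
servo_tool(
  commands=[0,0,1,0,0,0,0,0,0,0,0,0],
)

```text
time_s: 23.5
tool_pos: [0.6199, 0.0533, 0.0444]
tool_rot: [180.0, -0.0, 3.5]
force: [-1.7, -0.2, 4.9]
grip_width: 0.0586
```

Emit:
servo_tool(
  commands=[0,0,1,0,0,0,0,0,0,0,0,0],
)

```text
time_s: 23.7
tool_pos: [0.62, 0.0533, 0.0444]
tool_rot: [180.0, -0.0, 3.5]
force: [-5.1, -1.2, 10.7]
grip_width: 0.0584
```

Emit:
servo_tool(
  commands=[0,0,-2,0,0,0,0,0,0,0,0,0,0,0,0,0,0,0,0,0,-15,0,0,0,0,0,-25,0,0,0,0,0,-30,0,0,0,0,0,-30,0,0,0],
  jaw=72,
)

```text
time_s: 24.4
tool_pos: [0.6197, 0.0535, 0.1463]
tool_rot: [-180.0, -0.0, 3.5]
force: [-0.3, 0.8, 0.6]
grip_width: 0.0721
```

Run:
```python
from plan import *
p=monitor.get_obs()['tool_pos']; print(p)
rows([(0.4575,-0.3855,0.15,-7,17)])
```

```text
[0.61969016 0.05345232 0.14633393]
[-11, 25, 0, 0, 0, 0.6, -11, 25, 0, 0, 0, 0.6, -11, 25, 0, 0, 0, 0.6, -10, 26, 0, 0, 0, 0.6, -10, 26, 0, 0, 0, 0.6, -10, 26, 0, 0, 0, 0.6, -9, 26, 0, 0, 0, 0.6, -9, 26, 0, 0, 0, 0.6, -9, 26, 0, 0, 0, 0.6, -9, 26, 0, 0, 0, 0.6]
[-8, 26, -1, 0, 0, 0.6, -8, 26, 0, 0, 0, 0.7, -8, 26, -1, 0, 0, 0.6, -8, 27, 0, 0, 0, 0.7, -7, 27, -1, 0, 0, 0.6, -7, 26, 0, 0, 0, 0.7, -7, 27, -1, 0, 0, 0.6]
end [ 0.4573 -0.3855  0.1503] -6.97 max 27 t 24.4
```

Emit:
servo_tool(
  commands=[-11,25,0,0,0,0.6,-11,25,0,0,0,0.6,-11,25,0,0,0,0.6,-10,26,0,0,0,0.6,-10,26,0,0,0,0.6,-10,26,0,0,0,0.6,-9,26,0,0,0,0.6,-9,26,0,0,0,0.6,-9,26,0,0,0,0.6,-9,26,0,0,0,0.6],
  jaw=78,
)

```text
time_s: 25.4
tool_pos: [0.5242, -0.2062, 0.1456]
tool_rot: [180.0, -0.1, -2.5]
force: [-0.1, -0.3, 0.4]
grip_width: 0.0779
```

Emit:
servo_tool(
  commands=[-8,26,-1,0,0,0.6,-8,26,0,0,0,0.7,-8,26,-1,0,0,0.6,-8,27,0,0,0,0.7,-7,27,-1,0,0,0.6,-7,26,0,0,0,0.7,-7,27,-1,0,0,0.6,0,0,0,0,0,0,0,0,0,0,0,0,0,0,0,0,0,0],
)

```text
time_s: 26.4
tool_pos: [0.4581, -0.3843, 0.1491]
tool_rot: [-180.0, -0.0, -6.9]
force: [-0.7, -0.2, 0.4]
grip_width: 0.078
```

Run:
```python
from fit import *
o=monitor.get_obs(); print(o['tool_pos'],o['tool_rot'],o['qpos'],o['time_s'])
p,P=cloud('wrist'); cv2.imwrite('pics/w8.png',p[...,::-1])
w=(abs(P[...,0]-.4575)<.045)&(abs(P[...,1]+.3855)<.045)&(P[...,2]>.054)&(P[...,2]<.066)
print(cv2.minAreaRect((P[w][:,:2]*1000).astype(np.float32)), w.sum())
t,T=cloud('top'); s,S=cloud('scene'); cv2.imwrite('pics/t8.png',t[...,::-1])
for nm,c in [('green',(.454,.1275)),('blue',(.614,.1425)),('terr',(.534,.135)),('white',(.62,.053))]: print(nm,rimcircle(T,c,.07),rimcircle(S,c,.07))
```

```text
[ 0.4581451  -0.38430156  0.14906245] [-1.79968912e+02 -4.74103912e-02 -6.88153197e+00] [ 49.49244821  15.35849518 -14.12871209  95.92504447   3.91260681
  69.17803488 -62.423385  ] 26.4
((455.93365478515625, -387.1041259765625), (56.07853698730469, 56.434757232666016), 82.07823944091797) 2372
green (array([455.5, 126.9,  29. ]), 24) (array([452.6, 127.9,  29.6]), 24)
blue (array([616. , 142.4,  29. ]), 24) (array([612.4, 142.9,  29.7]), 24)
terr (array([534.8, 136.3,  28.9]), 24) (array([531.5, 137.1,  29.7]), 22)
white (array([622.3,  54.5,  28.8]), 24) (array([619. ,  55.4,  29.5]), 24)
```

View pics/w8.png

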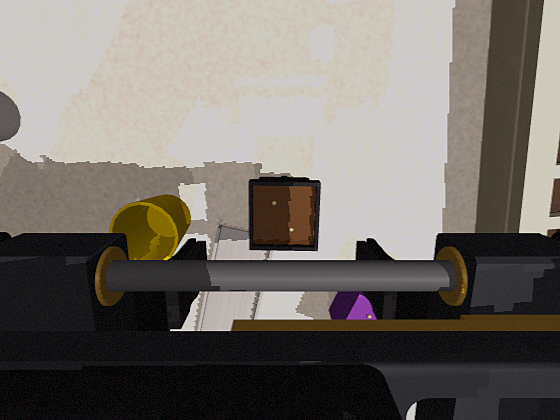

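View pics/t8.png

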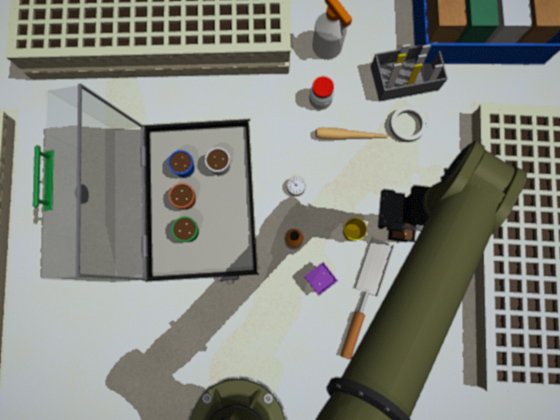

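The wrist view has the square black pot at (284,213), with its brown plug, aligned with the jaws. The trowel blade at (240,260) is beside it, so I check its height.

Run:
```python
from fit import *
z=np.load('top2.npz');P=z['P']
w=(abs(P[...,0]-.455)<.06)&(P[...,1]>-.352)&(P[...,1]<-.305)
print(np.percentile(P[w][:,2],[50,90,99,100]))
```

```text
[0.00045601 0.00574985 0.01184193 0.01365703]
```

Emit:
servo_tool(
  commands=[-1,2,20,0,0,0.6,0,0,20,0,0,0,0,0,20,0,0,0,0,0,20,0,0,0,0,0,20,0,0,0,0,0,10,0,0,0,0,0,5,0,0,0,0,0,0,0,0,0],
)

```text
time_s: 27.35
tool_pos: [0.4561, -0.3871, 0.0334]
tool_rot: [-180.0, 0.0, -7.6]
force: [0.1, 0.2, 1.0]
grip_width: 0.0781
```

Emit:
servo_tool(
  commands=[0,0,0,0,0,0,0,0,0,0,0,0,0,0,0,0,0,0,0,0,0,0,0,0],
  jaw=40,
)

```text
time_s: 27.75
tool_pos: [0.4563, -0.3877, 0.0342]
tool_rot: [180.0, -0.0, -7.6]
force: [-0.7, 1.2, 2.0]
grip_width: 0.0557
```

Run:
```python
from plan import *
o=monitor.get_obs(); print(o['tool_pos'],o['tool_rot'],o['force'],o['grip_width'])
p=o['tool_pos']
rows([(p[0],p[1],0.150,-7,5),(0.4597,0.040,0.150,3.5,15)])
```

```text
[ 0.4562962  -0.38765378  0.03421373] [ 1.79968457e+02 -4.75501789e-02 -7.58921123e+00] [-0.72780019  1.2093095   1.99936187] 0.05567775418755859
[0, 0, -23, 0, 0, -0.1, 0, 0, -23, 0, 0, -0.1, 0, 0, -23, 0, 0, -0.1, 0, 0, -23, 0, 0, -0.1, 0, 0, -24, 0, 0, -0.2, -3, -28, 0, 0, 0, -0.7, -3, -28, 0, 0, 0, -0.7, -3, -28, 0, 0, 0, -0.7, -2, -29, 0, 0, 0, -0.7, -2, -28, 0, 0, 0, -0.7]
[-1, -29, 0, 0, 0, -0.7, -1, -29, 0, 0, 0, -0.7, -1, -28, 0, 0, 0, -0.7, 0, -29, 0, 0, 0, -0.7, 0, -29, 0, 0, 0, -0.7, 0, -28, 0, 0, 0, -0.7, 0, -28, 0, 0, 0, -0.7, 1, -29, 0, 0, 0, -0.7, 1, -28, 0, 0, 0, -0.7, 2, -29, 0, 0, 0, -0.7]
end [0.4598 0.0401 0.1502] 3.51 max 29 t 27.75
```

The straight path crosses the bottle, so I plan a higher carry.

Run:
```python
from plan import *
p=monitor.get_obs()['tool_pos']
rows([(p[0],p[1],0.194,-7,5),(0.475,-0.13,0.194,-1.0,9),(0.4597,0.040,0.155,3.5,7)])
```

```text
[0, 0, -32, 0, 0, -0.1, 0, 0, -32, 0, 0, -0.1, 0, 0, -32, 0, 0, -0.1, 0, 0, -32, 0, 0, -0.1, 0, 0, -32, 0, 0, -0.2, -1, -29, 0, 0, 0, -0.7, -1, -29, 0, 0, 0, -0.7, -1, -29, 0, 0, 0, -0.7, 0, -29, 0, 0, 0, -0.6, 0, -28, 0, 0, 0, -0.7]
[0, -29, 0, 0, 0, -0.6, 0, -28, 0, 0, 0, -0.7, 1, -29, 0, 0, 0, -0.6, 1, -28, 0, 0, 0, -0.7, -3, -24, 6, 0, 0, -0.6, -2, -24, 6, 0, 0, -0.6, -2, -24, 5, 0, 0, -0.7, -2, -25, 6, 0, 0, -0.6, -1, -24, 5, 0, 0, -0.7, -1, -25, 6, 0, 0, -0.6]
[-1, -24, 5, 0, 0, -0.7]
end [0.46   0.0396 0.1552] 3.51 max 32 t 27.75
```

Emit:
servo_tool(
  commands=[0,0,-32,0,0,-0.1,0,0,-32,0,0,-0.1,0,0,-32,0,0,-0.1,0,0,-32,0,0,-0.1,0,0,-32,0,0,-0.2,-1,-29,0,0,0,-0.7,-1,-29,0,0,0,-0.7,-1,-29,0,0,0,-0.7,0,-29,0,0,0,-0.6,0,-28,0,0,0,-0.7],
)

```text
time_s: 28.75
tool_pos: [0.4669, -0.2425, 0.1935]
tool_rot: [180.0, 0.0, -3.5]
force: [0.5, -0.3, -0.8]
grip_width: 0.0558
```

Emit:
servo_tool(
  commands=[0,-29,0,0,0,-0.6,0,-28,0,0,0,-0.7,1,-29,0,0,0,-0.6,1,-28,0,0,0,-0.7,-3,-24,6,0,0,-0.6,-2,-24,6,0,0,-0.6,-2,-24,5,0,0,-0.7,-2,-25,6,0,0,-0.6,-1,-24,5,0,0,-0.7,-1,-25,6,0,0,-0.6],
)

```text
time_s: 29.75
tool_pos: [0.4616, 0.0167, 0.1595]
tool_rot: [180.0, -0.0, 2.8]
force: [1.2, -0.9, -0.1]
grip_width: 0.0557
```

Emit:
servo_tool(
  commands=[-1,-24,5,0,0,-0.7,0,0,0,0,0,0,0,0,0,0,0,0,0,0,0,0,0,0],
)

```text
time_s: 30.15
tool_pos: [0.4598, 0.0388, 0.1547]
tool_rot: [180.0, -0.0, 3.4]
force: [0.0, 0.4, -1.0]
grip_width: 0.0561
```

Run:
```python
from fit import *
o=monitor.get_obs(); print(o['tool_pos'],o['tool_rot'],o['grip_width'],o['qpos'])
t,T=cloud('top'); cv2.imwrite('pics/t9.png',t[...,::-1])
p,P=cloud('wrist'); cv2.imwrite('pics/w9.png',p[...,::-1])
```

```text
[0.4597902  0.03879157 0.15466213] [ 1.79961417e+02 -1.25594852e-02  3.43682715e+00] 0.056075615228307334 [ 27.91046345  -0.76938851 -35.44107826 112.84193296  -0.43939493
  67.77572497 -93.92522768]
```

View pics/w9.png

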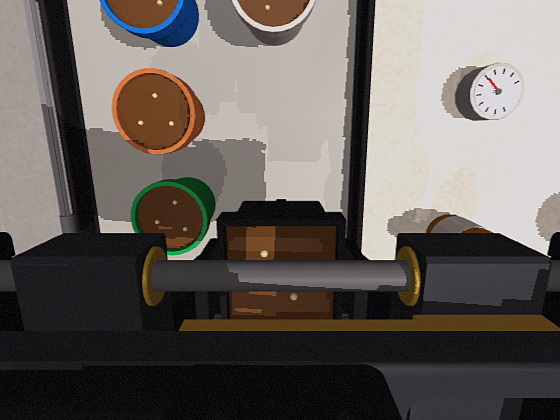

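View pics/t9.png

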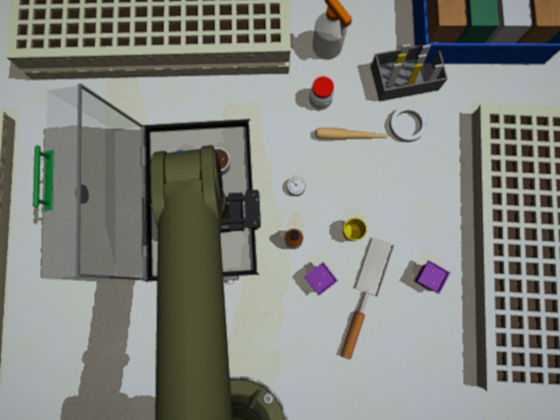

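The black pot (283,260) is held in front of the green pot (172,215) and square to the tray. Lowering it.

Emit:
servo_tool(
  commands=[0,0,20,0,0,0,0,0,20,0,0,0,0,0,20,0,0,0,0,0,20,0,0,0,0,0,16,0,0,0,0,0,7,0,0,0,0,0,4,0,0,0,0,0,2,0,0,0,0,0,1,0,0,0,0,0,0,0,0,0],
)

```text
time_s: 31.25
tool_pos: [0.4601, 0.0398, 0.0451]
tool_rot: [180.0, -0.1, 3.5]
force: [-0.9, -0.1, -1.4]
grip_width: 0.0556
```

Emit:
servo_tool(
  commands=[0,0,1,0,0,0,0,0,0,0,0,0],
)

```text
time_s: 31.45
tool_pos: [0.4602, 0.0398, 0.0441]
tool_rot: [180.0, -0.1, 3.5]
force: [-0.2, -0.2, 1.4]
grip_width: 0.0557
```

Emit:
servo_tool(
  commands=[0,0,1,0,0,0,0,0,0,0,0,0],
)

```text
time_s: 31.65
tool_pos: [0.4603, 0.0398, 0.0441]
tool_rot: [179.9, -0.0, 3.5]
force: [-3.7, -1.0, 10.9]
grip_width: 0.0557
```

Emit:
servo_tool(
  commands=[0,0,-2,0,0,0,0,0,0,0,0,0,0,0,0,0,0,0,0,0,-15,0,0,0,0,0,-25,0,0,0,0,0,-30,0,0,0,0,0,-30,0,0,0],
  jaw=68,
)

```text
time_s: 32.35
tool_pos: [0.4591, 0.0399, 0.1451]
tool_rot: [-180.0, 0.1, 3.5]
force: [0.7, -0.7, -0.2]
grip_width: 0.0679
```

Run:
```python
from plan import *
p=monitor.get_obs()['tool_pos']; print(p)
rows([(0.568,-0.1355,0.12,3.5,8)])
```

```text
[0.45914399 0.03989426 0.14511199]
[12, 23, 3, 0, 0, 0, 12, 23, 3, 0, 0, 0, 12, 23, 3, 0, 0, 0, 12, 23, 3, 0, 0, 0, 12, 22, 3, 0, 0, 0, 13, 23, 3, 0, 0, 0, 12, 22, 4, 0, 0, 0, 13, 23, 3, 0, 0, 0]
end [ 0.5682 -0.1357  0.1201] 3.53 max 23 t 32.35
```

Emit:
servo_tool(
  commands=[12,23,3,0,0,0,12,23,3,0,0,0,12,23,3,0,0,0,12,23,3,0,0,0,12,22,3,0,0,0,13,23,3,0,0,0,12,22,4,0,0,0,13,23,3,0,0,0,0,0,0,0,0,0,0,0,0,0,0,0],
  jaw=66,
)

```text
time_s: 33.35
tool_pos: [0.5682, -0.1357, 0.1188]
tool_rot: [-179.9, 0.1, 3.5]
force: [0.2, 0.5, 0.4]
grip_width: 0.0656
```

Run:
```python
from fit import *
o=monitor.get_obs(); print(o['tool_pos'],o['tool_rot'],o['time_s'])
p,P=cloud('wrist'); cv2.imwrite('pics/w10.png',p[...,::-1])
print(rimcircle(P,(.568,-.1355),.026,.023))
t,T=cloud('top'); s,S=cloud('scene'); cv2.imwrite('pics/t10.png',t[...,::-1])
for nm,c in [('green',(.454,.1275)),('blue',(.614,.1425)),('terr',(.534,.135)),('white',(.62,.053))]: print(nm,rimcircle(T,c,.07),rimcircle(S,c,.07))
for M in (T,S):
    w=(abs(M[...,0]-.46)<.04)&(abs(M[...,1]-.04)<.04)&(M[...,2]>.062)&(M[...,2]<.08)
    print('black',cv2.minAreaRect((M[w][:,:2]*1000).astype(np.float32)))
```

```text
[ 0.5682077  -0.13574103  0.11878477] [-1.79930333e+02  7.30653842e-02  3.46184132e+00] 33.35
(array([ 566.8, -136.8,   22.5]), 24)
green (array([455.6, 127. ,  28.8]), 24) (array([452.4, 127.8,  29.3]), 24)
blue (array([615.9, 142.4,  29. ]), 24) (array([612.6, 143.4,  29.4]), 24)
terr (array([534.8, 136.3,  28.9]), 24) (array([531.7, 136.9,  29.4]), 24)
white (array([622.1,  54.6,  28.8]), 24) (array([618.6,  55.1,  29.6]), 24)
black ((463.4327087402344, 41.437713623046875), (56.62467575073242, 56.40410614013672), 4.311103820800781)
black ((459.7353515625, 41.85549545288086), (61.30915069580078, 56.63523483276367), 3.43689227104187)
```

View pics/w10.png

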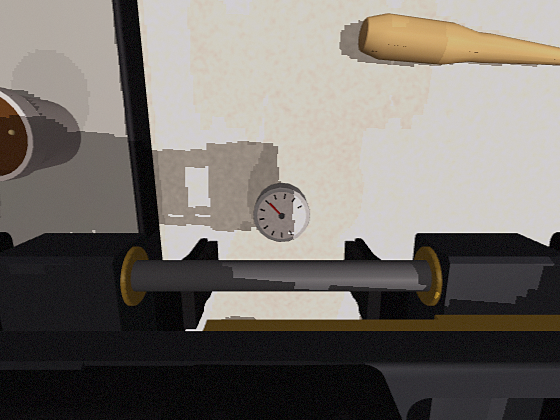

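View pics/t10.png

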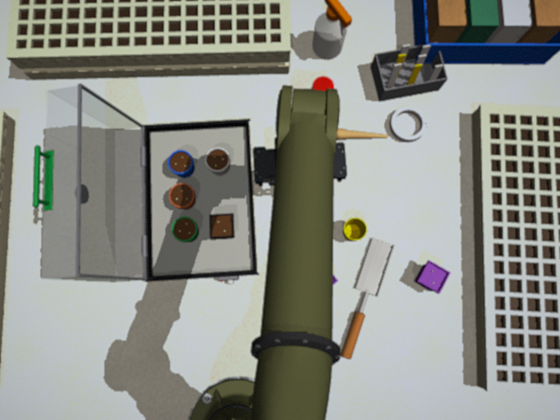

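The thermometer (281,212) sits between the fingers at 200 and 360. The black and white pots stand in the front row, at top-view pixels (221,226) and (217,160).

Emit:
servo_tool(
  commands=[-1,1,25,0,0,0,0,0,25,0,0,0,0,0,25,0,0,0,0,0,20,0,0,0,0,0,10,0,0,0,0,0,6,0,0,0,0,0,3,0,0,0,0,0,0,0,0,0,0,0,0,0,0,0],
)

```text
time_s: 34.4
tool_pos: [0.5684, -0.137, 0.0065]
tool_rot: [180.0, -0.1, 3.5]
force: [-0.3, 0.4, -0.7]
grip_width: 0.0659
```

Emit:
servo_tool(
  commands=[0,0,0,0,0,0,0,0,0,0,0,0,0,0,0,0,0,0,0,0,0,0,0,0,0,0,0,0,0,0],
  jaw=30,
  newtons=15,
)

```text
time_s: 34.9
tool_pos: [0.5678, -0.1369, 0.0057]
tool_rot: [180.0, -0.0, 3.5]
force: [-0.6, 0.5, 1.2]
grip_width: 0.0459
```

Run:
```python
from plan import *
o=monitor.get_obs(); print(o['tool_pos'],o['tool_rot'],o['force'],o['grip_width'])
p=o['tool_pos']
rows([(p[0],p[1],0.11,3.5,5),(0.541,0.0460,0.11,3.5,9)])
```

```text
[ 0.56780056 -0.13694301  0.00574959] [ 1.79989388e+02 -1.06393205e-02  3.51320767e+00] [-0.60384927  0.47775667  1.19295207] 0.04590781073016549
[0, 0, -21, 0, 0, 0, 0, 0, -21, 0, 0, 0, 0, 0, -21, 0, 0, 0, 0, 0, -21, 0, 0, 0, 0, 0, -20, 0, 0, 0, -2, -20, 0, 0, 0, 0, -2, -21, 0, 0, 0, 0, -2, -20, 0, 0, 0, 0, -2, -21, 0, 0, 0, 0, -2, -20, 0, 0, 0, 0]
[-1, -21, 0, 0, 0, 0, -2, -20, 0, 0, 0, 0, -1, -21, 0, 0, 0, 0, -2, -20, 0, 0, 0, 0]
end [0.5406 0.0457 0.1097] 3.51 max 21 t 34.9
```

Emit:
servo_tool(
  commands=[0,0,-21,0,0,0,0,0,-21,0,0,0,0,0,-21,0,0,0,0,0,-21,0,0,0,0,0,-20,0,0,0,-2,-20,0,0,0,0,-2,-21,0,0,0,0,-2,-20,0,0,0,0,-2,-21,0,0,0,0,-2,-20,0,0,0,0],
)

```text
time_s: 35.9
tool_pos: [0.551, -0.0348, 0.1093]
tool_rot: [180.0, 0.0, 3.5]
force: [-0.7, -0.1, -0.3]
grip_width: 0.0455
```

Emit:
servo_tool(
  commands=[-1,-21,0,0,0,0,-2,-20,0,0,0,0,-1,-21,0,0,0,0,-2,-20,0,0,0,0,0,0,0,0,0,0,0,0,0,0,0,0,0,0,0,0,0,0],
)

```text
time_s: 36.6
tool_pos: [0.5406, 0.0442, 0.1093]
tool_rot: [179.9, 0.0, 3.4]
force: [0.5, 0.2, -0.5]
grip_width: 0.0455
```

Run:
```python
from fit import *
o=monitor.get_obs(); print(o['tool_pos'],o['tool_rot'],o['grip_width'])
p,P=cloud('wrist'); cv2.imwrite('pics/w11.png',p[...,::-1])
```

```text
[0.54056024 0.04420937 0.10934205] [1.79947994e+02 1.44550446e-02 3.42260634e+00] 0.04552586673934031
```

View pics/w11.png

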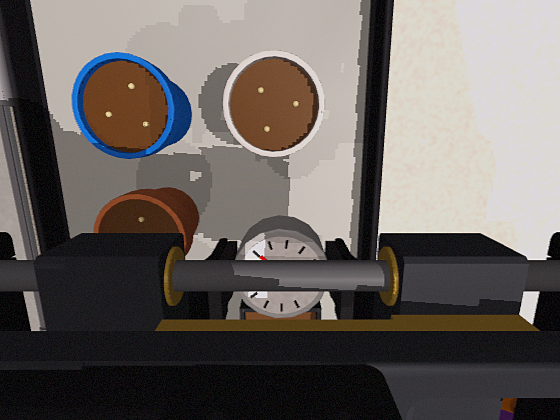

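The thermometer (281,268) is held face up between the two front pots. Lowering it.

Emit:
servo_tool(
  commands=[0,-1,20,0,0,0,0,0,20,0,0,0,0,0,20,0,0,0,0,0,15,0,0,0,0,0,9,0,0,0,0,0,5,0,0,0,0,0,3,0,0,0,0,0,1,0,0,0,0,0,0,0,0,0],
)

```text
time_s: 37.55
tool_pos: [0.5409, 0.0468, 0.017]
tool_rot: [180.0, -0.1, 3.5]
force: [0.4, 0.6, -1.6]
grip_width: 0.0455
```

Emit:
servo_tool(
  commands=[0,0,1,0,0,0,0,0,0,0,0,0],
)

```text
time_s: 37.75
tool_pos: [0.5406, 0.0468, 0.0159]
tool_rot: [180.0, -0.0, 3.5]
force: [1.5, 0.3, -1.0]
grip_width: 0.046
```

Emit:
servo_tool(
  commands=[0,0,1,0,0,0,0,0,0,0,0,0],
)

```text
time_s: 37.95
tool_pos: [0.5407, 0.0468, 0.0157]
tool_rot: [180.0, -0.0, 3.5]
force: [-3.0, -1.0, 6.6]
grip_width: 0.0455
```

Contact made. Release and rise, then move clear and look.

Emit:
servo_tool(
  commands=[0,0,-1,0,0,0,0,0,0,0,0,0,0,0,0,0,0,0,0,0,-15,0,0,0,0,0,-25,0,0,0,0,0,-35,0,0,0,0,0,-40,0,0,0,0,0,-40,0,0,0,0,0,-40,0,0,0,0,0,-40,0,0,0],
  jaw=60,
)

```text
time_s: 38.95
tool_pos: [0.5401, 0.0471, 0.2534]
tool_rot: [180.0, -0.1, 3.5]
force: [0.6, 0.3, 0.6]
grip_width: 0.06
```

Emit:
servo_tool(
  commands=[0,0,-30,0,0,0,0,0,-30,0,0,0,0,0,-30,0,0,0,0,0,-25,0,0,0,0,0,0,0,0,0],
  jaw=28,
)

```text
time_s: 39.45
tool_pos: [0.5415, 0.0477, 0.3705]
tool_rot: [180.0, -0.4, 3.6]
force: [0.4, 1.1, 0.4]
grip_width: 0.031
```

Run:
```python
from fit import *
o=monitor.get_obs(); print(o['tool_pos'],o['tool_rot'],o['time_s'],o['qpos'])
p,P=cloud('wrist'); cv2.imwrite('pics/w12.png',p[...,::-1])
s,S=cloud('scene'); cv2.imwrite('pics/s12.png',s[...,::-1])
t,T=cloud('top'); cv2.imwrite('pics/t12.png',t[...,::-1])
for n,M in (('wrist',P),('scene',S)):
  for nm,c,z,r in [('green',(.454,.1275),.07,.03),('blue',(.614,.1425),.07,.03),('terr',(.534,.135),.07,.03),('white',(.62,.053),.07,.03),('th',(.541,.048),.036,.023)]:
    try: print(n,nm,rimcircle(M,c,z,r))
    except Exception as e: print(n,nm,e)
for n,M in (('top',T),('scene',S)):
  hsv=cv2.cvtColor(t if n=='top' else s,cv2.COLOR_RGB2HSV)
  g=(hsv[...,0]>50)&(hsv[...,0]<80)&(hsv[...,1]>130)&(M[...,2]>0.2)&(M[...,2]<0.34)&(M[...,1]>.25)
  q=M[g]; 
  if len(q): print(n,'handle',len(q),np.median(q,0),q.min(0),q.max(0))
```

```text
[0.54154543 0.04765488 0.37045995] [179.98089308  -0.43011876   3.56158192] 39.45 [ 24.62002168   5.23878845 -35.02789607  82.98242389   3.07591734
  92.29490613 -96.58787373]
wrist green (array([454. , 124.8,  28.3]), 24)
wrist blue (array([612.7, 140.4,  29.4]), 24)
wrist terr (array([531.7, 134.2,  29.5]), 24)
wrist white (array([619. ,  52.7,  29.4]), 24)
wrist th (array([539.8,  46.2,  22.1]), 24)
scene green (array([452.4, 127.9,  29.7]), 24)
scene blue (array([612.6, 143.2,  29.7]), 24)
scene terr (array([531.4, 136.9,  29.4]), 24)
scene white (array([618.7,  55.1,  29.4]), 24)
scene th (array([539.3,  49.1,  20.8]), 21)
top handle 733 [0.51819171 0.35731454 0.27834916] [0.46120458 0.34263939 0.27017181] [0.57793754 0.36827358 0.3167128 ]
scene handle 608 [0.52218553 0.35940252 0.28156818] [-0.73286024  0.34446889  0.2726281 ] [0.57879367 0.37406954 0.31656775]
```

View pics/w12.png

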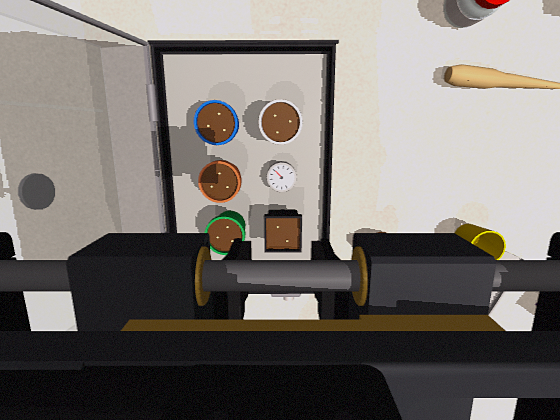

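View pics/s12.png

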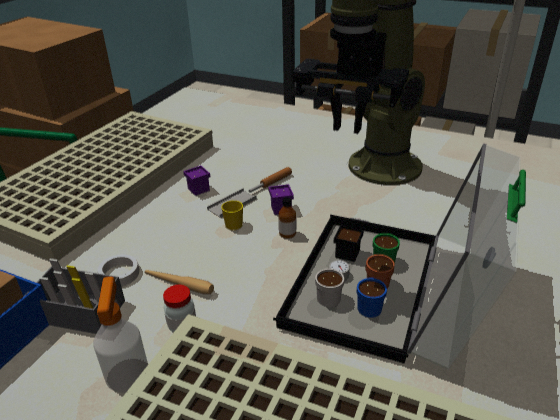

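All six are neat: in the wrist view, rear row blue (217,122), terracotta (219,181), green (225,233); front row white (280,121), thermometer (281,177), black (283,231). Now back to the handle.

Run:
```python
from plan import *
rows([(0.520,0.3600,0.37,3.5,12)])
```

```text
[0, -26, 0, 0, 0, 0, 0, -26, 0, 0, 0, 0, 0, -26, 0, 0, 0, 0, 0, -26, -1, 0, 0, 0, 0, -26, 0, 0, 0, 0, 0, -26, -1, 0, 0, 0, 0, -26, 0, 0, 0, 0, 0, -26, -1, 0, 0, 0, 0, -26, 0, 0, 0, 0, 0, -27, -1, 0, 0, 0]
[0, -26, 0, 0, 0, 0, -1, -27, -1, 0, 0, 0]
end [0.5195 0.3603 0.3703] 3.54 max 27 t 39.6
```

Emit:
servo_tool(
  commands=[0,-26,0,0,0,0,0,-26,0,0,0,0,0,-26,0,0,0,0,0,-26,0,0,0,0,0,-26,0,0,0,0,0,-26,0,0,0,0,0,-26,0,0,0,0,0,-26,0,0,0,0,0,-26,0,0,0,0,0,-27,0,0,0,0],
  jaw=30,
)

```text
time_s: 40.6
tool_pos: [0.5238, 0.3077, 0.364]
tool_rot: [179.9, 0.1, 3.5]
force: [0.0, -0.8, -0.0]
grip_width: 0.0297
```

Emit:
servo_tool(
  commands=[0,-26,0,0,0,0,-1,-27,0,0,0,0,0,0,0,0,0,0,0,0,0,0,0,0,0,0,0,0,0,0],
)

```text
time_s: 41.1
tool_pos: [0.5206, 0.3587, 0.3648]
tool_rot: [179.9, 0.0, 3.4]
force: [0.9, 0.2, 0.1]
grip_width: 0.0296
```

Run:
```python
from fit import *
o=monitor.get_obs(); print(o['tool_pos'],o['tool_rot'],o['time_s'],o['qpos'],o['grip_width'])
p,M=cloud('wrist'); cv2.imwrite('pics/w13.png',p[...,::-1])
hsv=cv2.cvtColor(p,cv2.COLOR_RGB2HSV)
g=(hsv[...,0]>50)&(hsv[...,0]<80)&(hsv[...,1]>130)&(M[...,2]>0.2)&(M[...,2]<0.34)&(M[...,1]>.25)
q=M[g];b=q[q[:,2]>np.percentile(q[:,2],99)-.012]; print(len(q),np.median(q,0),q.min(0),q.max(0)); print(len(b),np.percentile(b,[2,50,98],axis=0))
```

```text
[0.52057953 0.35869665 0.36481432] [1.79903621e+02 3.95836236e-02 3.42704864e+00] 41.1 [  -4.02580675   20.0910831   -45.63864839   70.20095181   14.3224206
   95.3808989  -133.09191645] 0.029586376875290202
3559 [0.53360945 0.35757533 0.31012658] [0.4583315  0.34296987 0.27285677] [0.57717743 0.36923213 0.31522911]
1895 [[0.4619494  0.35464104 0.30945433]
 [0.5343345  0.36203243 0.31236977]
 [0.57466517 0.36830294 0.31414043]]
```

View pics/w13.png

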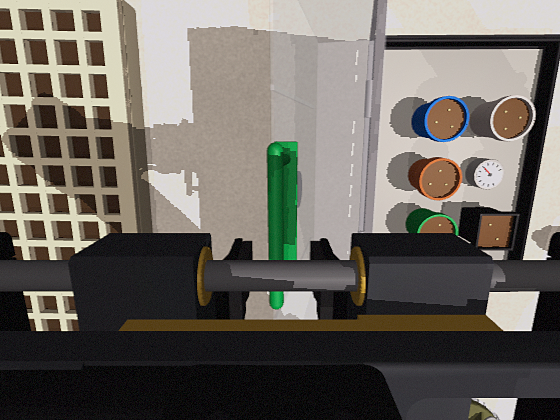

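The handle bar (276,225) is nearly centred between the fingers. I shift 3 mm to the rear, descend and grip.

Emit:
servo_tool(
  commands=[0,-3,15,0,0,0,0,0,15,0,0,0,0,0,15,0,0,0,0,0,15,0,0,0,0,0,10,0,0,0,0,0,6,0,0,0,0,0,0,0,0,0,0,0,0,0,0,0],
)

```text
time_s: 41.95
tool_pos: [0.5201, 0.3634, 0.29]
tool_rot: [-180.0, -0.0, 3.5]
force: [-1.5, 0.2, 0.8]
grip_width: 0.0301
```

Emit:
servo_tool(
  commands=[0,0,0,0,0,0,0,0,0,0,0,0,0,0,0,0,0,0,0,0,0,0,0,0],
  jaw=0,
)

```text
time_s: 42.35
tool_pos: [0.52, 0.3631, 0.2898]
tool_rot: [180.0, -0.0, 3.5]
force: [-0.1, -0.4, 0.6]
grip_width: 0.0101
```

```bash
python3 -c "
from h import *;o=monitor.get_obs();print(o['tool_pos'],o['force'],o['grip_width'])"; python3 arc.py 1.80 0.0 60
```

```text
[0.52002507 0.36311353 0.28977772] [-0.10824561 -0.35089939  0.61908777] 0.010134136638104968
[0, 8, -4, 0, 0, 0, 0, 9, -4, 0, 0, 0, 0, 8, -3, 0, 0, 0, 0, 9, -3, 0, 0, 0, 0, 8, -3, 0, 0, 0, 0, 9, -2, 0, 0, 0, 0, 9, -3, 0, 0, 0, 0, 8, -2, 0, 0, 0, 0, 9, -2, 0, 0, 0, 0, 9, -1, 0, 0, 0]
[0, 9, -2, 0, 0, 0, 0, 9, -1, 0, 0, 0, 0, 9, 0, 0, 0, 0, 0, 9, -1, 0, 0, 0, 0, 10, 0, 0, 0, 0, 0, 9, 0, 0, 0, 0, 0, 9, 1, 0, 0, 0, 0, 9, 0, 0, 0, 0, 0, 9, 1, 0, 0, 0, 0, 9, 1, 0, 0, 0]
[0, 9, 2, 0, 0, 0, 0, 9, 1, 0, 0, 0, 0, 9, 2, 0, 0, 0, 0, 8, 3, 0, 0, 0, 0, 9, 2, 0, 0, 0, 0, 9, 3, 0, 0, 0, 0, 8, 3, 0, 0, 0, 0, 9, 3, 0, 0, 0, 0, 8, 4, 0, 0, 0, 0, 8, 3, 0, 0, 0]
[0, 8, 5, 0, 0, 0, 0, 9, 4, 0, 0, 0, 0, 7, 4, 0, 0, 0, 0, 8, 5, 0, 0, 0, 0, 8, 5, 0, 0, 0, 0, 7, 5, 0, 0, 0, 0, 7, 6, 0, 0, 0, 0, 8, 5, 0, 0, 0, 0, 7, 6, 0, 0, 0, 0, 6, 6, 0, 0, 0]
[0, 7, 6, 0, 0, 0, 0, 6, 7, 0, 0, 0, 0, 7, 6, 0, 0, 0, 0, 6, 7, 0, 0, 0, 0, 5, 7, 0, 0, 0, 0, 6, 7, 0, 0, 0, 0, 5, 8, 0, 0, 0, 0, 5, 7, 0, 0, 0, 0, 5, 8, 0, 0, 0, 0, 5, 8, 0, 0, 0]
[0, 4, 8, 0, 0, 0, 0, 5, 8, 0, 0, 0, 0, 4, 8, 0, 0, 0, 0, 3, 8, 0, 0, 0, 0, 4, 9, 0, 0, 0, 0, 3, 8, 0, 0, 0, 0, 3, 9, 0, 0, 0, 0, 3, 8, 0, 0, 0, 0, 2, 9, 0, 0, 0, 0, 2, 9, 0, 0, 0]
```

Emit:
servo_tool(
  commands=[0,8,-4,0,0,0,0,9,-4,0,0,0,0,8,-3,0,0,0,0,9,-3,0,0,0,0,8,-3,0,0,0,0,9,-2,0,0,0,0,9,-3,0,0,0,0,8,-2,0,0,0,0,9,-2,0,0,0,0,9,-1,0,0,0],
)

```text
time_s: 43.35
tool_pos: [0.5254, 0.2771, 0.3176]
tool_rot: [-180.0, -0.1, 3.5]
force: [1.3, 4.9, 7.2]
grip_width: 0.0101
```

Emit:
servo_tool(
  commands=[0,9,-2,0,0,0,0,9,-1,0,0,0,0,9,0,0,0,0,0,9,-1,0,0,0,0,10,0,0,0,0,0,9,0,0,0,0,0,9,1,0,0,0,0,9,0,0,0,0,0,9,1,0,0,0,0,9,1,0,0,0],
)

```text
time_s: 44.35
tool_pos: [0.5309, 0.1854, 0.317]
tool_rot: [180.0, 0.0, 3.5]
force: [3.4, 2.6, 3.9]
grip_width: 0.01
```

Emit:
servo_tool(
  commands=[0,9,2,0,0,0,0,9,1,0,0,0,0,9,2,0,0,0,0,8,3,0,0,0,0,9,2,0,0,0,0,9,3,0,0,0,0,8,3,0,0,0,0,9,3,0,0,0,0,8,4,0,0,0,0,8,3,0,0,0],
)

```text
time_s: 45.35
tool_pos: [0.5358, 0.1001, 0.2909]
tool_rot: [-180.0, 0.0, 3.5]
force: [4.4, 3.7, -1.0]
grip_width: 0.0104
```

Emit:
servo_tool(
  commands=[0,8,5,0,0,0,0,9,4,0,0,0,0,7,4,0,0,0,0,8,5,0,0,0,0,8,5,0,0,0,0,7,5,0,0,0,0,7,6,0,0,0,0,8,5,0,0,0,0,7,6,0,0,0,0,6,6,0,0,0],
)

```text
time_s: 46.35
tool_pos: [0.5404, 0.025, 0.2398]
tool_rot: [180.0, 0.1, 3.5]
force: [0.1, 1.2, 1.0]
grip_width: 0.0103
```

Emit:
servo_tool(
  commands=[0,7,6,0,0,0,0,6,7,0,0,0,0,7,6,0,0,0,0,6,7,0,0,0,0,5,7,0,0,0,0,6,7,0,0,0,0,5,8,0,0,0,0,5,7,0,0,0,0,5,8,0,0,0,0,5,8,0,0,0],
)

```text
time_s: 47.35
tool_pos: [0.544, -0.0317, 0.1688]
tool_rot: [180.0, 0.0, 3.5]
force: [-0.1, 1.3, 0.6]
grip_width: 0.0104
```

Run:
```python
from h import *
o=monitor.get_obs();print(o['tool_pos'],o['force'],o['wrist_torque'],o['grip_width'],o['qpos'])
p,_=read_camera('scene');cv2.imwrite('pics/s14.png',p[...,::-1])
```

```text
[ 0.5440389  -0.03168228  0.16884927] [-0.12361502  1.28189973  0.57650359] [0.46155284 0.28283005 0.03067   ] 0.010361731392138827 [ 30.04129548   9.84453109 -32.44403617 101.32888784   5.60034371
  70.44339194 -90.39245873]
```

View pics/s14.png

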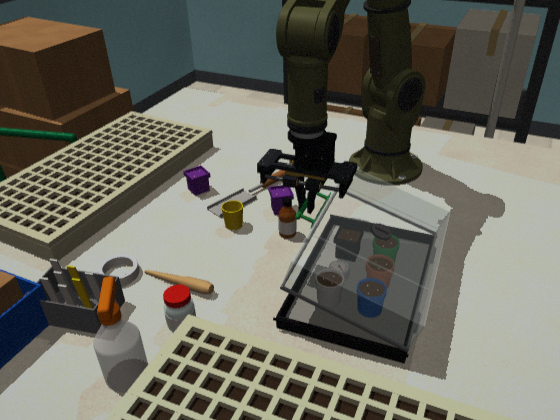

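The cover is nearly down, with the handle at (315,205) and the pots untouched beneath. I slow down for the rest.

Emit:
servo_tool(
  commands=[0,4,8,0,0,0,0,5,8,0,0,0,0,4,8,0,0,0,0,3,8,0,0,0,0,4,9,0,0,0,0,3,8,0,0,0,0,3,8,0,0,0,0,2,6,0,0,0,0,1,5,0,0,0,0,0,0,0,0,0],
)

```text
time_s: 48.4
tool_pos: [0.5458, -0.0605, 0.1006]
tool_rot: [180.0, 0.0, 3.5]
force: [1.6, -0.8, -3.8]
grip_width: 0.0105
```

Emit:
servo_tool(
  commands=[0,1,3,0,0,0,0,1,3,0,0,0,0,0,3,0,0,0,0,0,2,0,0,0,0,0,2,0,0,0,0,0,0,0,0,0],
)

```text
time_s: 49.0
tool_pos: [0.5461, -0.0637, 0.0883]
tool_rot: [179.9, -0.0, 3.5]
force: [0.1, -5.3, -0.5]
grip_width: 0.0103
```

Emit:
servo_tool(
  commands=[0,0,2,0,0,0,0,0,1,0,0,0,0,0,0,0,0,0],
)

```text
time_s: 49.3
tool_pos: [0.5462, -0.0643, 0.0857]
tool_rot: [179.8, -0.0, 3.4]
force: [-1.4, -5.6, 0.9]
grip_width: 0.0104
```

Emit:
servo_tool(
  commands=[0,0,1,0,0,0,0,0,0,0,0,0],
)

```text
time_s: 49.5
tool_pos: [0.5462, -0.0645, 0.0847]
tool_rot: [179.8, -0.0, 3.4]
force: [-1.1, -6.6, 2.1]
grip_width: 0.0102
```

Emit:
servo_tool(
  commands=[0,0,1,0,0,0,0,0,0,0,0,0],
)

```text
time_s: 49.7
tool_pos: [0.5462, -0.0646, 0.0844]
tool_rot: [179.8, -0.0, 3.4]
force: [-3.4, -6.0, 5.5]
grip_width: 0.0102
```

Emit:
servo_tool(
  commands=[0,0,1,0,0,0,0,0,0,0,0,0],
)

```text
time_s: 49.9
tool_pos: [0.5463, -0.0646, 0.0843]
tool_rot: [179.8, -0.0, 3.4]
force: [-5.8, -7.3, 11.0]
grip_width: 0.0103
```

Emit:
servo_tool(
  commands=[0,0,1,0,0,0,0,0,0,0,0,0],
)

```text
time_s: 50.1
tool_pos: [0.5463, -0.0646, 0.0841]
tool_rot: [179.8, -0.0, 3.4]
force: [-8.0, -6.1, 16.2]
grip_width: 0.0108
```

The cover is firmly seated: 16 N pushing back and no further travel. Open the fingers first, then rise.

Emit:
servo_tool(
  commands=[0,0,-1,0,0,0,0,0,0,0,0,0,0,0,0,0,0,0,0,0,0,0,0,0],
  jaw=24,
)

```text
time_s: 50.5
tool_pos: [0.5461, -0.0611, 0.0822]
tool_rot: [-179.9, -0.0, 3.6]
force: [-0.6, 0.0, 0.6]
grip_width: 0.0234
```

Emit:
servo_tool(
  commands=[0,0,-6,0,0,0,0,0,-12,0,0,0,0,0,-20,0,0,0,0,0,-30,0,0,0,0,0,-40,0,0,0,0,20,-40,0,0,0,0,40,-20,0,0,0,0,45,0,0,0,0,0,45,0,0,0,0,0,45,0,0,0,0],
)

```text
time_s: 51.5
tool_pos: [0.5583, -0.2583, 0.2523]
tool_rot: [179.9, -0.1, 3.5]
force: [1.0, 0.2, 0.5]
grip_width: 0.0236
```

Emit:
servo_tool(
  commands=[0,45,0,0,0,0,0,45,0,0,0,0,0,30,0,0,0,0,0,0,0,0,0,0,0,0,0,0,0,0],
)

```text
time_s: 52.0
tool_pos: [0.5653, -0.3768, 0.2509]
tool_rot: [-180.0, -0.0, 3.4]
force: [0.3, 0.8, 0.1]
grip_width: 0.0238
```

Run:
```python
from fit import *
o=monitor.get_obs(); print(o['tool_pos'],o['time_s'],o['grip_width'],o['force'])
for n in ('top','scene'):
    p,M=cloud(n); cv2.imwrite(f'pics/{n}15.png',p[...,::-1])
    m=(M[...,2]>0.105)&(M[...,2]<0.125)&(M[...,1]>-0.02)&(M[...,1]<0.22)&(M[...,0]>0.36)&(M[...,0]<0.72)
    q=M[m];A=np.c_[q[:,:2],np.ones(len(q))];c=np.linalg.lstsq(A,q[:,2],rcond=None)[0]; print(n,'plane',c,len(q),np.median(q[:,2]))
    hsv=cv2.cvtColor(p,cv2.COLOR_RGB2HSV)
    g=(hsv[...,0]>50)&(hsv[...,0]<80)&(hsv[...,1]>130)&(M[...,2]>0.08)&(M[...,0]>0.45)&(M[...,0]<0.65)&(M[...,1]<-0.055)&(M[...,1]>-0.12)
    print('handle top z',np.percentile(M[g][:,2],[50,80]),g.sum())
```

```text
[ 0.56534801 -0.37679974  0.25092155] 52.0 0.023822355232730186 [0.32388822 0.80134336 0.10404981]
top plane [0.00147707 0.00144822 0.11399944] 16472 0.11486463479839631
handle top z [0.10763362 0.10959554] 153
scene plane [-0.00242402 -0.00071493  0.11676654] 12664 0.1152912237780727
handle top z [0.10759588 0.1091595 ] 144
```

View pics/top15.png

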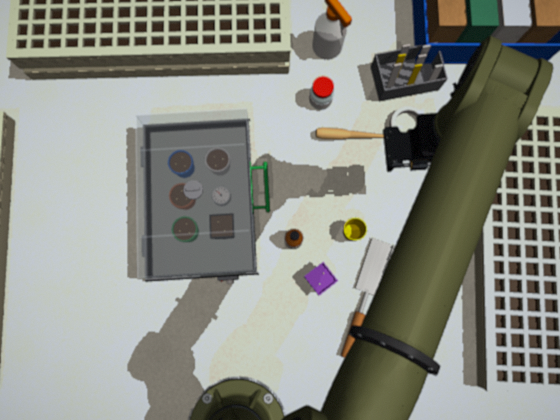

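View pics/scene15.png

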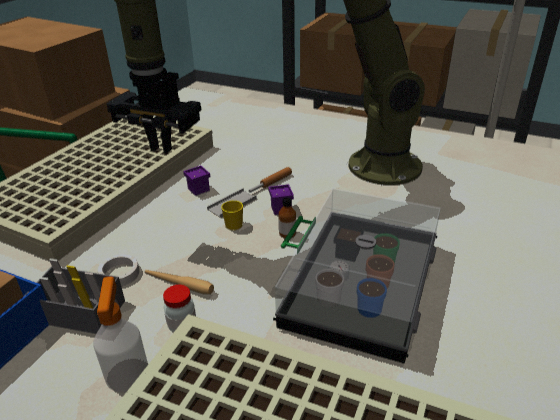

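The cover lies flat, its top at 0.115 m with a tilt of about 0.001 rad. All six things stand in two rows under it, the bottle is untouched at (294,238), and the arm is clear.

```bash
python3 -c "
from cell import env; print(env.sign_off())"
```

```text
the job is handed in; nothing more can be done
None
```

The job is done and handed in at about 52 s of the 144 s allowed; no verdict was reported.

I lifted the cover by its handle to about 1.8 rad. Then I set the terracotta pot, the white pot, the black pot (turned square to the tray) and the thermometer, face up, down onto the tray floor. Last, I swung the cover back down by its handle and pressed lightly until it was seated.

**Last checks**
- **Terracotta pot:** within 2 mm of the midpoint between the green and blue pots.
- **White pot:** about 1 mm off the line straight in front of the blue one.
- **Black pot:** about 2 mm off the line straight in front of the green one.
- **Thermometer:** about 1 mm from the midpoint between the black and white pots.
- **Gaps:** by the rim sizes, about 20 mm along the rear row and about 30 mm elsewhere.
- **Cover:** its top is flat at 0.115 m, as it should be when shut, with a tilt of about 0.002 rad or less.
- **Left in place:** the green and blue pots measured the same before and after, within 1 mm. The bottle looks unmoved in the pictures.

**Disagreement:** the top and scene cameras differed by about 3.5 mm in x, and the wrist camera sat about 2 mm lower in y. I used the average, corrected by where the grasped pots actually turned out to be.

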